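Lay out a compressor service kit on the kitting board

ROBOT

A 6-joint arm with a two-finger parallel gripper is mounted at the origin on the work surface. World frame = base frame: x ahead of the robot, y to its left, z up, the work surface at z = 0. Lengths are in m, angles in degrees, forces in N, time in s.
With the tool pointing down it reaches from about 0.3 to 0.85 m from the base axis. Payload 4.2 kg.
Tool frame: the origin (TCP) lies on the mounting face of the last link; the fingertips stand ahead of it and the grasp point (between the pads) lies 172 mm ahead of it (env.tip_extent is the z of the fingertips in the tool frame, in m); z points along the fingers, x is the direction in which the jaws open and shut, and the axes are right-handed (so a half turn about z gives the same grasp; the last joint's range is limited). The gripper opens to 91 mm and grips with 3 to 60 N. Pads are 32 mm wide; open, the fingers measure 118 mm over their backs; the gripper's body (76 mm by 178 mm) begins 60 mm behind the grasp point.
Start: joints at [72.536, 18.312, 89.639, -0, 72.044, -1.146], TCP at [0.162, 0.552, 0.405] pointing down, gripper open.
Joint ranges: [-177.97, 177.97], [-48.28, 115.42], [12.27, 149.76], [-77.06, 257.06], [2.81, 150.46], [-146.56, 146.56]. Speed limits (degrees/s): [147.25, 147.25, 180, 180, 180, 180].

INTERFACE

Orientations are given as a 3x3 rotation matrix whose columns are the frame's x, y, z axes.
In Python, from station import sensors, read_camera, camera_info, env gives the robot as it stands.
- The arm moves only by the tool move_arm, never from a script. Its arguments are lists of equal length, an entry for each row: "jaw": the opening, from 0 (shut) to 1 (fully open); "delta_pos": the shift along the tool's x, y, z in m, a list of three; "twist": the turn about the tool's z in degrees. A call has 1 to 12 rows; each row shifts and turns the pose as measured when the row begins, along the tool's axes as they then stand; what a row does not reach is not made up. A row lasts 1/10 s, in which the tool goes at most 50 mm and 8.59 degrees, less where a joint would pass 70% of its speed; a pose out of reach is approached as far as the arm can. A call with a gripper value outside its range is refused whole. The fingers move at their own pace and stop on an object; the grip force is fixed at half the most. Time passes only in rows, so rows that do not move let the fingers close. It gives the time, the measured TCP pose, the force and the opening at its end, in the units of the state.
- sensors.get_state(): the state, without advancing time (a new reading comes with each control period).
- read_camera(name): name is "side" or "top"; returns (picture, depth): 400x640x3 uint8, red, green, blue; 400x640 float32, m along the optical axis (not along the pixel's ray), 0 where there is no reading.
- camera_info(name): a dict with "fx", "fy", "cx", "cy" (pixels), "world_to_cam" (4x4, takes a point from world to camera coordinates). Camera axes: x right, y down, z forward; pixel columns grow to the right and rows downward; lengths in m; the calibration is good to about 2 mm. A picture is of the moment at which its call begins. camera_info takes no time and is no camera call.
- env.close_job(): hands the job in, once; it reports no verdict.
The state is a dict: "time_s": time; "joint_positions": joint angles; "qd": joint speeds; "joint_torque": joint torques, N m; "tool_pos": TCP position; "orientation": TCP orientation; "contact_force": force on the tool from outside, world axes, zero at the start; "wrist_torque": the same for the moment, N m; "finger_gap": opening from 0.0 (shut) to 1.0 (fully open).
Only numpy, scipy, OpenCV 4.12 (cv2) and the standard library are available. Lean on these libraries where they do the work, as an engineer would, in place of code of your own. Each camera call takes 0.05 s, during which the arm holds its last target. There are 200 camera calls.

TASK

Lay out the service kit on the black kitting board in this order: first seat the aluminium cover plate fully down on the two dowel pins of the yellow jig, then lay the bearing flat on top of the plate, centred between the pins. Next stand the blue carton on the board midway between the jig and the empty cardboard bin, its long side along the orange edge of the board, and last stand the green filter upright straight in front of the carton (on the side of the board's orange edge) with about a finger's width, 20 mm, between the two. Leave the small amber bottle where it stands, and do not disturb the pieces already placed.

Things in the scene. Friction and masses are not known exactly. Their poses are not given: they have to be found in the camera images.
- plate_c (a point): centre (half-way up, 6 mm above its underside) of the loose aluminium cover plate, 50 mm (its x) by 136 mm (its y) by 12 mm thick, lying flat on the table, 0.2 kg. Two vertical through holes of 10 mm diameter lie on its y axis at y = +50 and -50 mm. It is the same either way round. Grip it across its 50 mm width, at the middle
- bearing_c (a point): centre (half-way up, 8 mm above its underside) of the loose steel ball bearing, a ring lying flat: 48 mm outside diameter, 20 mm bore, 16 mm high, black seal between two bright rings, 0.14 kg. z is its axis
- carton_c (a point): centre (half-way up, 22.5 mm above its underside) of the loose blue carton with white blank labels, 50 mm (its x) by 76 mm (its y, the long side) by 45 mm high, 0.16 kg. Either long side may face forward
- filter_c (a point): centre (half-way up, 32.5 mm above its underside) of the loose green oil filter, an upright can with a white band: 54 mm diameter, 65 mm high, 0.24 kg. z is its axis, upward
- board: black board fixed flat on the table, 200 x 540 x 6 mm. Origin on its underside, exactly midway between the jig and bin centres; top at z = 6 mm. y runs along the board, x points away from the orange stripe; it spans x = -115 mm (front, orange stripe, nearest the robot) to +85 mm. The carton goes at x = 0, y = 0, the filter at x = -72 mm, y = 0
- jig: yellow pin jig fixed on the board, left or right of its middle: block 36 (its x) x 150 (its y) x 20 mm high, origin at the centre of its underside. Two 8 mm steel dowel pins, tips tapered, at y = +50 and -50 mm, z = 20 to 38 mm. The plate seats on the block top, z = 20 mm; 6 mm of pin then shows above it. Its yaw differs from the board's by up to 0.25 rad
- bin: empty cardboard pick bin fixed on the board on the other side of its middle, 170 mm (its x) by 100 mm (its y) by 90 mm high, low front with a white label towards the robot, origin at the centre of its underside. The jig's and the bin's centres are 380 mm apart. Nothing goes into it
- bottle: small amber glass bottle with a black cap, loose, standing on the table among the parts: 38 mm diameter, 70 mm high, origin at the centre of its underside. Not part of the kit

How it is judged (in metres and radians):
On the way, in this order (a step that is already met when the one before it is completed fails the run):
1. the plate is seated on both pins and released (horizontal distance between plate_c and jig below 0.004 m and z of plate_c in the frame of jig between 0.023 and 0.0285 m and angle between the y axis of plate_c and the y axis of jig, either way round below 0.06 rad and angle between plate_c's own z axis and vertical below 0.05 rad and contact force between plate and the fingers below 0.05 N), for 0.2 s.
2. the bearing lies flat on the seated plate, centred between the pins, released (horizontal distance between plate_c and jig below 0.004 m and z of plate_c in the frame of jig between 0.023 and 0.0285 m and angle between the y axis of plate_c and the y axis of jig, either way round below 0.06 rad and angle between plate_c's own z axis and vertical below 0.05 rad and horizontal distance between bearing_c and plate_c below 0.01 m and z of bearing_c in the frame of jig between 0.037 and 0.043 m and angle between bearing_c's own z axis and vertical below 0.06 rad and contact force between bearing and the fingers below 0.05 N), for 0.2 s.
3. the carton stands midway between jig and bin, long side along the orange edge, released (horizontal distance between carton_c and board below 0.015 m and z of carton_c in the frame of board below 0.032 m and angle between carton_c's own z axis and vertical below 0.06 rad and angle between the y axis of carton_c and the y axis of board, either way round below 0.2 rad and contact force between carton and the fingers below 0.05 N), for 0.2 s.
4. the filter stands upright in front of the carton, released (horizontal distance between filter_c and carton_c between 0.057 and 0.092 m and x of filter_c in the frame of board below -0.04 m and y of filter_c in the frame of board between -0.022 and 0.022 m and z of filter_c in the frame of board below 0.042 m and angle between filter_c's own z axis and vertical below 0.06 rad and contact force between filter and the fingers below 0.05 N), for 0.2 s.
At the end, for the whole second after the job is handed in: Plate flat on the jig over both pins (4 mm); bearing flat on it, within 10 mm of its centre; carton within 15 mm of the jig-bin midpoint, turned under 0.2 rad from the board; filter upright in front, centre 57-92 mm from the carton's, within 22 mm of board y = 0; all released, at rest (all of step 2 and all of step 3 and all of step 4 and contact force between plate and the fingers below 0.05 N and linear speed of each of plate, bearing, carton, filter below 0.02 m/s); the robot touches nothing.
It fails at once if the amber bottle is moved by more than 30 mm or tipped over (distance of bottle from where it was at the start of the episode above 0.03 m or angle between bottle's own z axis and vertical above 0.5 rad).
It also fails if it takes over 115 s, if anything falls off the work surface, if the arm or the gripper's body presses on something with over 40 N, if the wrist force passes 120 N, or if a joint passes its speed limit or range.

## Working session

There is one attempt and no reset: what is moved stays moved. The work goes in short steps, Python scripts to look and compute and a tool call to move; the robot and the scene stay as the last step left them, time stands still between calls to the robot, and variables do not carry over. Pictures are saved under pics/ and viewed, on a budget of 14 in all, crops included, one or two more only if the job needs it, and the job is handed in when it is done.

Besides the shell and the picture viewer there is one more tool, called after "Emit:" as name([rows], argument=value, ...), one row to a line, values as JSON. move_arm: Moves the arm, as the interface text tells. Its arguments: {"type":"object","properties":{"jaw":{"type":"array","items":{"type":"number"}},"delta_pos":{"type":"array","items":{"type":"array","items":{"type":"number"}}},"twist":{"type":"array","items":{"type":"number"}}},"required":["jaw","delta_pos","twist"]}

```bash
mkdir -p pics; ls; cat > h.py <<'E'
import numpy as np, cv2
from station import sensors, read_camera, camera_info, env
def grab(n):
    rgb,d=read_camera(n); c=camera_info(n)
    v,u=np.mgrid[0:400,0:640]
    P=np.stack([(u-c['cx'])/c['fx']*d,(v-c['cy'])/c['fy']*d,d],-1)
    T=np.linalg.inv(c['world_to_cam']); W=P@T[:3,:3].T+T[:3,3]
    W[d==0]=np.nan
    return rgb,d,W
def save(n,img): cv2.imwrite('pics/'+n,img[...,::-1])
E
python3 - <<'E'
from h import *
for n in('top','side'):
    rgb,d,W=grab(n); save(n+'0.png',rgb); np.savez(n+'0.npz',rgb=rgb,d=d,W=W)
    c=camera_info(n); print(n,c['fx'],np.linalg.inv(c['world_to_cam']).round(3).tolist())
print(sensors.get_state(), env.tip_extent)
E
```

```text
pics
top 477.2699523239891 [[0.003, -0.998, 0.06, 0.451], [-1.0, -0.003, -0.004, 0.016], [0.004, -0.06, -0.998, 1.422], [0.0, 0.0, 0.0, 1.0]]
side 385.94135829943104 [[0.997, -0.031, 0.068, 0.467], [-0.074, -0.576, 0.814, -0.762], [0.014, -0.817, -0.576, 0.611], [0.0, 0.0, 0.0, 1.0]]
{'time_s': 0.1, 'joint_positions': array([ 7.25361848e+01,  1.83468853e+01,  8.96987810e+01, -9.68753624e-04,
        7.20451262e+01, -1.14622243e+00]), 'qd': array([-0.03055588, -0.04298377, -0.07635609,  0.00590147,  0.00079725,
       -0.03029366]), 'joint_torque': array([-2.21678038e-04, -4.13333130e+01, -2.32513994e+01,  7.29122409e-02,
        4.20729700e-02, -6.92009053e-05]), 'tool_pos': array([0.16151143, 0.55169147, 0.40401939]), 'orientation': array([[ 2.80956026e-01,  9.59720532e-01, -4.60208710e-04],
       [ 9.59719334e-01, -2.80956402e-01, -1.51641280e-03],
       [-1.58463108e-03, -1.56258827e-05, -9.99998744e-01]]), 'contact_force': array([ 0.01972954, -0.69937563, -0.20939066]), 'wrist_torque': array([0.00888476, 0.01085024, 0.01088131]), 'finger_gap': 0.9997023371612651} 0.1908
```

View pics/top0.png

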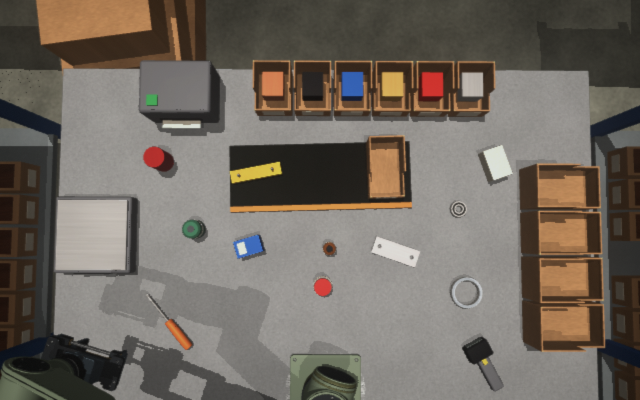

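View pics/side0.png

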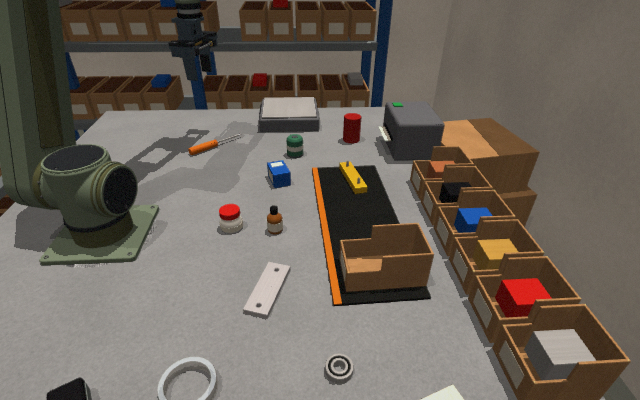

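The top view shows the plate at (396,251), bearing (458,209), carton (248,246), filter (193,229), bottle (329,249), jig (256,172) and bin (387,167). Next I measure them in both views.

```bash
cat > m.py <<'E'
from h import *
def plane(n,uv,z):
    c=camera_info(n); T=np.linalg.inv(c['world_to_cam']); uv=np.atleast_2d(uv).astype(float)
    r=np.c_[(uv[:,0]-c['cx'])/c['fx'],(uv[:,1]-c['cy'])/c['fy'],np.ones(len(uv))]@T[:3,:3].T
    return (T[:3,3]+r*((z-T[2,3])/r[:,2])[:,None])[:,:2]
def fit(n,mask,z):
    # largest blob -> contour -> plane z -> minAreaRect
    k,l,s,_=cv2.connectedComponentsWithStats(mask.astype(np.uint8))
    i=1+np.argmax(s[1:,4]); m=(l==i)
    big=cv2.resize(m.astype(np.float32),None,fx=8,fy=8,interpolation=cv2.INTER_LINEAR)>.5
    cs,_=cv2.findContours(big.astype(np.uint8),cv2.RETR_EXTERNAL,cv2.CHAIN_APPROX_NONE)
    ct=max(cs,key=cv2.contourArea)[:,0]; uv=(ct+.5)/8-.5
    p=plane(n,uv,z); p0=p.mean(0); q=((p-p0)*1e4).astype(np.float32)
    (cx,cy),(w,h),a=cv2.minAreaRect(q)
    M=cv2.moments(q.reshape(-1,1,2)); 
    cen=p0+np.array([M['m10'],M['m01']])/M['m00']/1e4
    if w<h: w,h,a=h,w,a+90
    # principal axis by moments
    pa=.5*np.degrees(np.arctan2(2*M['mu11'],M['mu20']-M['mu02']))
    return dict(rect=(p0+np.array([cx,cy])/1e4).round(4).tolist(),size=[round(w/1e4,4),round(h/1e4,4)],long=round((a+90)%180-90,2),cen=cen.round(4).tolist(),pa=round(pa,2),px=int(s[i,4]))
E
cat > a.py <<'E'
from m import *
for n in('top','side'):
    D=np.load(n+'0.npz'); rgb=D['rgb'];W=D['W']; hsv=cv2.cvtColor(rgb,cv2.COLOR_RGB2HSV).astype(int)
    H,S,V=[hsv[...,i] for i in range(3)]; X,Y,Z=[W[...,i] for i in range(3)]
    box=lambda a,b,c,d:(X>a)&(X<b)&(Y>c)&(Y<d)
    print(n,'zoff table',np.nanmedian(Z[box(.25,.3,-.1,.1)]),'board',np.nanmedian(Z[box(.5,.52,-.02,.05)]))
    print('jig',fit(n,(H>18)&(H<35)&(S>120)&(V>90)&box(.4,.7,.05,.35)&(Z>.019),.02))
    print('plate',fit(n,(S<40)&(Z>.008)&box(.2,.45,-.35,-.1),.012))
    print('bearing',fit(n,(Z>.008)&box(.34,.55,-.48,-.35),.016))
    print('carton',fit(n,(Z>.040)&box(.25,.45,.15,.32),.045))
    print('filter',fit(n,(Z>.058)&box(.3,.5,.33,.5),.065))
    print('bottle',fit(n,(Z>.06)&box(.25,.45,-.1,.05),.07))
    print('bin',fit(n,(Z>.03)&box(.45,.72,-.3,-.1),.09))
    print('stripe',fit(n,(H<18)&(S>150)&(V>120)&(abs(Z-.006)<.006)&box(.35,.6,-.35,.35),.006))
E
python3 a.py
python3 - <<'E'
import cv2,numpy as np
t=cv2.imread('pics/top0.png');s=cv2.imread('pics/side0.png')
r=lambda i,a,b,c,d:cv2.resize(i[a:b,c:d],(400,300),interpolation=cv2.INTER_CUBIC)
cv2.imwrite('pics/z0.png',np.vstack([np.hstack([r(t,147,198,222,290),r(t,226,277,362,430)]),np.hstack([r(s,150,201,320,388),r(s,255,321,224,312)])]))
E
```

```text
top zoff table -2.04971273185528e-05 board 0.00011602384991526993
jig {'rect': [0.637, 0.2061], 'size': [0.1532, 0.0398], 'long': -78.8, 'cen': [0.6372, 0.2058], 'pa': np.float64(-78.91), 'px': 611}
plate {'rect': [0.4045, -0.2082], 'size': [0.1411, 0.0524], 'long': 71.03, 'cen': [0.4049, -0.207], 'pa': np.float64(71.02), 'px': 687}
bearing {'rect': [0.5287, -0.3928], 'size': [0.0502, 0.0411], 'long': -89.81, 'cen': [0.5298, -0.3937], 'pa': np.float64(-85.48), 'px': 169}
carton {'rect': [0.4198, 0.2222], 'size': [0.0793, 0.0521], 'long': -73.14, 'cen': [0.4193, 0.223], 'pa': np.float64(-73.98), 'px': 428}
filter {'rect': [0.4694, 0.3809], 'size': [0.0526, 0.0517], 'long': 45.61, 'cen': [0.4698, 0.3812], 'pa': np.float64(12.08), 'px': 243}
bottle {'rect': [0.4142, -0.0108], 'size': [0.0194, 0.0165], 'long': -89.83, 'cen': [0.4142, -0.0113], 'pa': np.float64(-89.6), 'px': 36}
bin {'rect': [0.6396, -0.1705], 'size': [0.1638, 0.1096], 'long': 0.23, 'cen': [0.6366, -0.1756], 'pa': np.float64(-5.45), 'px': 495}
stripe {'rect': [0.5369, 0.0131], 'size': [0.5353, 0.0186], 'long': -88.35, 'ce
[... 516 characters left out ...]
3.77), 'px': 539}
carton {'rect': [0.418, 0.2175], 'size': [0.0854, 0.0539], 'long': -73.54, 'cen': [0.4185, 0.2178], 'pa': np.float64(-73.57), 'px': 243}
filter {'rect': [0.4687, 0.3709], 'size': [0.0573, 0.0511], 'long': 87.47, 'cen': [0.4688, 0.3725], 'pa': np.float64(-79.25), 'px': 94}
bottle {'rect': [0.4133, -0.0189], 'size': [0.032, 0.0186], 'long': -88.81, 'cen': [0.4132, -0.0193], 'pa': np.float64(-86.8), 'px': 50}
bin {'rect': [0.6371, -0.1983], 'size': [0.1761, 0.1655], 'long': 1.24, 'cen': [0.6425, -0.2017], 'pa': np.float64(55.77), 'px': 2908}
stripe {'rect': [0.5347, 0.0102], 'size': [0.5367, 0.0188], 'long': -88.39, 'cen': [0.5348, 0.0106], 'pa': np.float64(-88.35), 'px': 917}
```

View pics/z0.png

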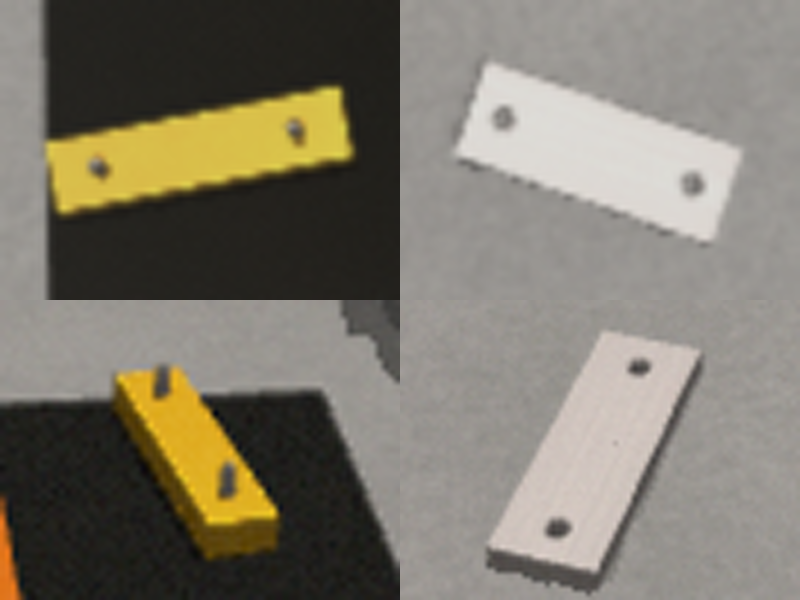

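```bash
cat > p.py <<'E'
from h import *
import sys
def plan(x,y,z,yaw,step=.045,tw=8.0,nd=3,R=0):
    """grasp point target (tool down); jaw yaw deg. prints rows"""
    s=sensors.get_state(); O=s['orientation']; p=s['tool_pos'].copy(); a=np.degrees(np.arctan2(O[1,0],O[0,0]))
    g=np.array([x,y,z+.172]); da=(yaw-a+90)%180-90
    if R: da+=R*180
    n=int(max(np.ceil(np.linalg.norm(g-p)/step),np.ceil(abs(da)/tw),1)); D=[];T=[]
    for i in range(n):
        t=round(-da*(i+1)/n+sum([-k for k in T]),1) if 0 else round((-da-sum(T))/(n-i),1)
        c,q=np.cos(np.radians(a)),np.sin(np.radians(a)); d=(g-p)/(n-i)
        v=np.round([d@[c,q,0],d@[q,-c,0],-d[2]],nd); D.append(v.tolist());T.append(float(t))
        p=p+v[0]*np.array([c,q,0])+v[1]*np.array([q,-c,0])+[0,0,-v[2]]; a-=t
    print('t',round(s['time_s'],2),'grasp',(s['tool_pos']-[0,0,.172]).round(4),'j',s['joint_positions'].round(0),'n',n)
    for i in range(0,n,12): print(D[i:i+12],'\n',T[i:i+12])
if __name__=='__main__': plan(*map(float,sys.argv[1:5]),**{k:(int(v) if k in'ndR' else float(v)) for k,v in (q.split('=') for q in sys.argv[5:])})
E
python3 p.py .404 -.2085 .12 -19
```

```text
t 0.1 grasp [0.1615 0.5517 0.232 ] j [73. 18. 90. -0. 72. -1.] n 18
[[-0.037, 0.025, 0.006], [-0.039, 0.022, 0.006], [-0.04, 0.018, 0.006], [-0.042, 0.015, 0.006], [-0.043, 0.011, 0.006], [-0.044, 0.007, 0.006], [-0.044, 0.004, 0.006], [-0.044, 0.0, 0.006], [-0.044, -0.004, 0.006], [-0.044, -0.007, 0.006], [-0.043, -0.011, 0.007], [-0.042, -0.015, 0.006]] 
 [-4.9, -4.8, -4.9, -4.8, -4.9, -4.8, -4.9, -4.8, -4.9, -4.8, -4.9, -4.8]
[[-0.04, -0.018, 0.007], [-0.039, -0.022, 0.006], [-0.037, -0.025, 0.007], [-0.034, -0.027, 0.006], [-0.032, -0.03, 0.007], [-0.029, -0.034, 0.006]] 
 [-4.9, -4.8, -4.9, -4.8, -4.9, -4.8]
```

```bash
python3 p.py .404 -.2085 .12 -19 R=-1
```

```text
t 0.1 grasp [0.1615 0.5517 0.232 ] j [73. 18. 90. -0. 72. -1.] n 18
[[-0.037, 0.025, 0.006], [-0.034, 0.028, 0.006], [-0.032, 0.031, 0.006], [-0.029, 0.034, 0.006], [-0.026, 0.036, 0.006], [-0.022, 0.038, 0.006], [-0.019, 0.04, 0.006], [-0.015, 0.042, 0.006], [-0.011, 0.043, 0.006], [-0.007, 0.044, 0.006], [-0.004, 0.044, 0.007], [0.0, 0.044, 0.006]] 
 [5.1, 5.2, 5.1, 5.2, 5.1, 5.2, 5.1, 5.2, 5.1, 5.2, 5.1, 5.2]
[[0.004, 0.044, 0.007], [0.008, 0.043, 0.006], [0.013, 0.043, 0.007], [0.016, 0.041, 0.006], [0.02, 0.04, 0.007], [0.023, 0.038, 0.006]] 
 [5.1, 5.2, 5.1, 5.2, 5.1, 5.2]
```

Emit:
move_arm([
  [-0.037,0.025,0.006],
  [-0.034,0.028,0.006],
  [-0.032,0.031,0.006],
  [-0.029,0.034,0.006],
  [-0.026,0.036,0.006],
  [-0.022,0.038,0.006],
  [-0.019,0.04,0.006],
  [-0.015,0.042,0.006],
  [-0.011,0.043,0.006],
  [-0.007,0.044,0.006],
  [-0.004,0.044,0.007],
  [0,0.044,0.006],
], jaw=[1,1,1,1,1,1,1,1,1,1,1,1], twist=[5.1,5.2,5.1,5.2,5.1,5.2,5.1,5.2,5.1,5.2,5.1,5.2])

```text
time_s: 1.3
tool_pos: [0.3161, 0.0278, 0.3259]
orientation: [[0.984, 0.176, 0.002], [0.176, -0.984, -0.002], [0.002, 0.002, -1.0]]
contact_force: [1.3, 0.9, -0.4]
finger_gap: 0.999
```

```bash
python3 p.py .404 -.2085 .09 -19
```

```text
t 1.3 grasp [0.3161 0.0278 0.1539] j [  3.  -1. 126.  -0.  55.  -7.] n 6
[[0.007, 0.041, 0.011], [0.011, 0.041, 0.011], [0.014, 0.039, 0.01], [0.018, 0.038, 0.011], [0.021, 0.037, 0.01], [0.024, 0.034, 0.011]] 
 [4.9, 4.8, 4.9, 4.8, 4.9, 4.8]
```

Emit:
move_arm([
  [0.007,0.041,0.011],
  [0.011,0.041,0.011],
  [0.014,0.039,0.01],
  [0.018,0.038,0.011],
  [0.021,0.037,0.01],
  [0.024,0.034,0.011],
  [0,0,0],
], jaw=[1,1,1,1,1,1,1], twist=[4.9,4.8,4.9,4.8,4.9,4.8,0])

```text
time_s: 2.0
tool_pos: [0.4028, -0.2249, 0.2591]
orientation: [[0.935, -0.356, 0.006], [-0.356, -0.935, -0.002], [0.006, -0.0, -1.0]]
contact_force: [-0.9, 0.3, 1.7]
finger_gap: 0.998
```

```bash
python3 p.py .404 -.2085 .0225 -19 nd=4; python3 - <<'E'
from h import *
a,_,_=grab('top');b,_,_=grab('side'); 
save('g1.png',np.hstack([cv2.resize(a[205:295,340:460],(400,300),interpolation=2),cv2.resize(b[180:330,180:380],(400,300),interpolation=2)]))
E
```

```text
t 2.0 grasp [ 0.4028 -0.2249  0.0871] j [-31.  17. 116.   0.  47. -10.] n 2
[[-0.0023, -0.0079, 0.0323], [-0.0023, -0.0079, 0.0323]] 
 [-0.9, -0.9]
```

View pics/g1.png

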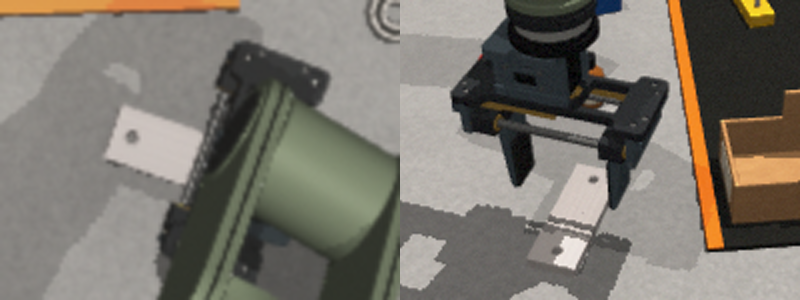

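The crop shows the gripper straddling the plate, about 17 mm past its middle. I correct that and go down.

Emit:
move_arm([
  [-0.0045,-0.0155,0.01],
  [0,0,0.02],
  [0,0,0.015],
  [0,0,0],
  [0,0,0],
], jaw=[1,1,1,1,1], twist=[-1.8,0,0,0,0])

```text
time_s: 2.6
tool_pos: [0.3997, -0.1986, 0.2155]
orientation: [[0.95, -0.313, 0.002], [-0.313, -0.95, 0.003], [0.001, -0.003, -1.0]]
contact_force: [-0.4, 0.5, 0.2]
finger_gap: 0.999
```

```bash
python3 p.py .404 -.2085 .0225 -19 nd=4
```

```text
t 2.6 grasp [ 0.3997 -0.1986  0.0435] j [-28.  20. 121.   0.  40. -10.] n 1
[[0.0072, 0.0081, 0.021]] 
 [0.7]
```

Emit:
move_arm([
  [0.0072,0.0081,0.0],
  [0,0,0],
  [0,0,0.01],
  [0,0,0.01],
  [0,0,0],
  [0,0,0],
], jaw=[1,1,1,1,1,1], twist=[0.7,0,0,0,0,0])

```text
time_s: 3.2
tool_pos: [0.4049, -0.2089, 0.1963]
orientation: [[0.946, -0.325, 0.006], [-0.325, -0.946, 0.001], [0.005, -0.002, -1.0]]
contact_force: [0.2, 0.3, 1.2]
finger_gap: 0.997
```

```bash
python3 p.py .404 -.2085 .0225 -19 nd=4
```

```text
t 3.2 grasp [ 0.4049 -0.2089  0.0243] j [-29.  22. 121.   0.  37. -10.] n 1
[[-0.001, -0.0001, 0.0018]] 
 [0.1]
```

Emit:
move_arm([
  [-0.001,0,0.002],
  [0,0,0],
  [0,0,0],
  [0,0,0],
  [0,0,0],
  [0,0,0],
  [0,0,0],
  [0,0,0],
  [0,0,0],
], jaw=[1,0.45,0.45,0.45,0.45,0.45,0.45,0.45,0.45], twist=[0,0,0,0,0,0,0,0,0])

```text
time_s: 4.1
tool_pos: [0.4035, -0.2084, 0.1942]
orientation: [[0.946, -0.325, 0.005], [-0.325, -0.946, 0.001], [0.004, -0.003, -1.0]]
contact_force: [-0.3, 0.1, -0.1]
finger_gap: 0.545
```

Emit:
move_arm([
  [0,0,0],
  [0,0,0],
  [0,0,-0.02],
  [0,0,-0.03],
  [0,0,-0.03],
  [0,0,-0.03],
  [0,0,-0.01],
  [0,0,0],
  [0,0,0],
], jaw=[0.3,0.3,0.3,0.3,0.3,0.3,0.3,0.3,0.3], twist=[0,0,0,0,0,0,0,0,0])

```text
time_s: 5.0
tool_pos: [0.4021, -0.208, 0.3148]
orientation: [[0.946, -0.325, -0.001], [-0.325, -0.946, 0.005], [-0.003, -0.004, -1.0]]
contact_force: [-0.7, 0.1, -2.7]
finger_gap: 0.547
```

```bash
python3 p.py .637 .2065 .13 11.1; python3 p.py .637 .2065 .13 11.1 R=-1 |head -1
```

```text
t 5.0 grasp [ 0.4021 -0.208   0.1428] j [-29.  12. 113.   0.  55. -10.] n 11
[[0.008, -0.043, 0.001], [0.01, -0.042, 0.001], [0.012, -0.042, 0.001], [0.014, -0.041, 0.001], [0.016, -0.04, 0.001], [0.018, -0.039, 0.001], [0.019, -0.039, 0.001], [0.021, -0.038, 0.001], [0.023, -0.036, 0.002], [0.025, -0.035, 0.001], [0.027, -0.035, 0.002]] 
 [-2.7, -2.7, -2.7, -2.7, -2.8, -2.7, -2.8, -2.7, -2.8, -2.7, -2.8]
t 5.0 grasp [ 0.4021 -0.208   0.1428] j [-29.  12. 113.   0.  55. -10.] n 19
```

Emit:
move_arm([
  [0.008,-0.043,0.001],
  [0.01,-0.042,0.001],
  [0.012,-0.042,0.001],
  [0.014,-0.041,0.001],
  [0.016,-0.04,0.001],
  [0.018,-0.039,0.001],
  [0.019,-0.039,0.001],
  [0.021,-0.038,0.001],
  [0.023,-0.036,0.002],
  [0.02,-0.028,0.001],
  [0.01,-0.014,0.002],
  [0,0,0],
], jaw=[0.3,0.3,0.3,0.3,0.3,0.3,0.3,0.3,0.3,0.3,0.3,0.3], twist=[-2.7,-2.7,-2.7,-2.7,-2.8,-2.7,-2.8,-2.7,-2.8,-2.7,-2.8,0])

```text
time_s: 6.2
tool_pos: [0.6203, 0.192, 0.2728]
orientation: [[0.977, 0.211, -0.041], [0.211, -0.977, 0.001], [-0.04, -0.01, -0.999]]
contact_force: [-0.2, -0.4, -1.8]
finger_gap: 0.544
```

```bash
python3 p.py .637 .2065 .09 11.1 nd=4
```

```text
t 6.2 grasp [0.6203 0.192  0.1008] j [16. 31. 89.  1. 62.  3.] n 1
[[0.0193, -0.0106, 0.0108]] 
 [1.1]
```

Emit:
move_arm([
  [0.008,-0.006,0],
  [0,0,0],
  [0,0,0],
], jaw=[0.3,0.3,0.3], twist=[1.1,0,0])

```text
time_s: 6.5
tool_pos: [0.626, 0.1975, 0.2696]
orientation: [[0.981, 0.188, -0.048], [0.188, -0.982, -0.003], [-0.048, -0.007, -0.999]]
contact_force: [-0.4, -0.6, -2.3]
finger_gap: 0.543
```

```bash
python3 p.py .637 .2065 .09 11.1 nd=4
```

```text
t 6.5 grasp [0.626  0.1975 0.0976] j [16. 32. 88.  1. 63.  5.] n 1
[[0.0125, -0.0068, 0.0076]] 
 [-0.2]
```

Emit:
move_arm([
  [-0.04,0,0],
  [-0.04,0,0],
  [-0.04,0,0],
  [0,0,0],
  [0,0,0],
], jaw=[0.3,0.3,0.3,0.3,0.3], twist=[0,0,0,0,0])

```text
time_s: 7.0
tool_pos: [0.5026, 0.1689, 0.2755]
orientation: [[0.982, 0.181, -0.048], [0.181, -0.983, -0.004], [-0.048, -0.005, -0.999]]
contact_force: [-0.7, 0.5, -2.3]
finger_gap: 0.546
```

```bash
python3 p.py .637 .2065 .09 11.1 nd=4
```

```text
t 7.0 grasp [0.5026 0.1689 0.1035] j [ 17.  22. 105.   1.  56.   6.] n 4
[[0.0347, -0.0032, 0.0034], [0.0348, -0.003, 0.0034], [0.0348, -0.0029, 0.0034], [0.0347, -0.0029, 0.0033]] 
 [-0.2, -0.2, -0.1, -0.2]
```

Emit:
move_arm([
  [0,0,-0.045],
  [0,0,-0.045],
  [0,0,0],
  [0,0,0],
], jaw=[0.3,0.3,0.3,0.3], twist=[0,0,0,0])

```text
time_s: 7.4
tool_pos: [0.5088, 0.1673, 0.369]
orientation: [[0.983, 0.177, -0.047], [0.177, -0.984, -0.004], [-0.047, -0.005, -0.999]]
contact_force: [0.3, 0.3, -3.3]
finger_gap: 0.547
```

Emit:
move_arm([
  [0,0,0.01],
  [0,0,0.01],
  [0,0,0.01],
  [0,0,0],
], jaw=[0.3,0.3,0.3,0.3], twist=[0,0,0,0])

```text
time_s: 7.8
tool_pos: [0.5069, 0.1664, 0.3321]
orientation: [[0.983, 0.176, -0.054], [0.176, -0.984, -0.006], [-0.054, -0.003, -0.999]]
contact_force: [0.5, 0.4, -2.2]
finger_gap: 0.543
```

Emit:
move_arm([
  [0,-0.03,0],
  [0,-0.03,0],
  [0,0.03,0],
  [0,0.03,0],
  [0,0,0],
], jaw=[0.3,0.3,0.3,0.3,0.3], twist=[0,0,0,0,0])

```text
time_s: 8.3
tool_pos: [0.5061, 0.1689, 0.3264]
orientation: [[0.982, 0.18, -0.063], [0.18, -0.984, -0.01], [-0.064, -0.002, -0.998]]
contact_force: [1.0, 0.3, -2.3]
finger_gap: 0.546
```

Emit:
move_arm([
  [0,0,0],
  [0,0,0],
  [0,0,0],
  [0,0,0],
  [0,0,0],
  [0,0,0],
], jaw=[0.3,0.3,0.3,0.3,0.3,0.3], twist=[0,0,0,0,0,0])

```text
time_s: 8.9
tool_pos: [0.5058, 0.1705, 0.3251]
orientation: [[0.981, 0.181, -0.065], [0.181, -0.984, -0.009], [-0.066, -0.003, -0.998]]
contact_force: [-1.5, 0.4, -1.7]
finger_gap: 0.542
```

Emit:
move_arm([
  [0,0,-0.01],
  [0,0,-0.01],
  [0,0,-0.01],
  [0,0,-0.01],
  [0,0,-0.01],
  [0,0,-0.01],
], jaw=[0.3,0.3,0.3,0.3,0.3,0.3], twist=[0,0,0,0,0,0])

```text
time_s: 9.5
tool_pos: [0.5098, 0.1713, 0.3903]
orientation: [[0.981, 0.181, -0.065], [0.181, -0.983, -0.009], [-0.065, -0.003, -0.998]]
contact_force: [0.2, 0.3, -2.7]
finger_gap: 0.543
```

Emit:
move_arm([
  [-0.01,0,0],
  [-0.01,0,0],
  [-0.01,0,0],
  [-0.01,0,0],
  [-0.01,0,0],
  [-0.01,0,0],
], jaw=[0.3,0.3,0.3,0.3,0.3,0.3], twist=[0,0,0,0,0,0])

```text
time_s: 10.1
tool_pos: [0.4457, 0.1593, 0.395]
orientation: [[0.981, 0.181, -0.065], [0.181, -0.984, -0.009], [-0.066, -0.003, -0.998]]
contact_force: [-0.5, -0.0, -2.8]
finger_gap: 0.549
```

Emit:
move_arm([
  [0,0.04,0],
  [0,0.04,0],
  [0,0.04,0],
  [0,0,0],
  [0,0,0],
], jaw=[0.3,0.3,0.3,0.3,0.3], twist=[0,0,0,0,0])

```text
time_s: 10.6
tool_pos: [0.4637, 0.0384, 0.3946]
orientation: [[0.981, 0.184, -0.066], [0.184, -0.983, -0.008], [-0.066, -0.004, -0.998]]
contact_force: [-0.1, -0.4, -2.1]
finger_gap: 0.54
```

Emit:
move_arm([
  [0,-0.04,0],
  [0,-0.04,0],
  [0,-0.04,0],
  [0,0,0],
  [0,0,0],
], jaw=[0.3,0.3,0.3,0.3,0.3], twist=[0,0,0,0,0])

```text
time_s: 11.1
tool_pos: [0.4387, 0.1626, 0.3949]
orientation: [[0.981, 0.185, -0.065], [0.185, -0.983, -0.007], [-0.066, -0.005, -0.998]]
contact_force: [0.1, -0.4, -2.3]
finger_gap: 0.548
```

Emit:
move_arm([
  [0.04,0,0],
  [0.04,0,0],
  [0.04,0,0],
  [0,0,0],
  [0,0,0],
], jaw=[0.3,0.3,0.3,0.3,0.3], twist=[0,0,0,0,0])

```text
time_s: 11.6
tool_pos: [0.558, 0.1846, 0.3853]
orientation: [[0.98, 0.187, -0.069], [0.186, -0.982, -0.009], [-0.069, -0.004, -0.998]]
contact_force: [-0.0, -0.5, -2.4]
finger_gap: 0.544
```

```bash
cat > p.py <<'E'
from h import *
import sys
def plan(x,y,z,yaw,step=.04,tw=8.0,nd=3,R=0,L=.172):
    """target of the point L ahead of the TCP; jaw yaw deg. prints rows"""
    s=sensors.get_state(); O=s['orientation'].copy(); o=np.array([0,0,L]); p=s['tool_pos']+O@o; a=np.degrees(np.arctan2(O[1,0],O[0,0]))
    g=np.array([x,y,z]); da=(yaw-a+90)%180-90+R*180
    n=int(max(np.ceil(np.linalg.norm(g-p)/step),np.ceil(abs(da)/tw),1)); D=[];T=[]
    print('t',round(s['time_s'],2),'point',p.round(4),'yaw',round(a,2),'z',O[:,2].round(3),'j',s['joint_positions'].round(0),'F',s['contact_force'].round(1),'gap',round(s['finger_gap'],3),'n',n)
    for i in range(n):
        t=round((-da-sum(T))/(n-i),1); v=np.round(O.T@((g-p)/(n-i)),nd); D.append(v.tolist());T.append(float(t))
        p=p+O@v; c,q=np.cos(np.radians(t)),np.sin(np.radians(t)); O=O@np.array([[c,-q,0],[q,c,0],[0,0,1]])
    for i in range(0,n,12): print(D[i:i+12],'\n',T[i:i+12])
if __name__=='__main__': plan(*map(float,sys.argv[1:5]),**{k:(int(v) if k in('nd','R') else float(v)) for k,v in (q.split('=') for q in sys.argv[5:])})
E
python3 p.py .637 .2065 .085 11.1 L=.188
```

```text
t 11.6 point [0.5451 0.1829 0.1978] yaw 10.77 z [-0.069 -0.009 -0.998] j [17. 21. 88.  1. 74.  6.] F [-0.  -0.5 -2.4] gap 0.544 n 4
[[0.026, -0.001, 0.026], [0.025, -0.001, 0.027], [0.026, -0.002, 0.026], [0.025, -0.001, 0.027]] 
 [-0.1, -0.1, -0.1, -0.0]
```

Emit:
move_arm([
  [0.026,-0.001,0.024],
  [0.025,-0.001,0.024],
  [0.025,-0.002,0.024],
  [0.015,-0.001,0.015],
  [0,0,0],
  [0,0,0],
  [0,0,0],
], jaw=[0.3,0.3,0.3,0.3,0.3,0.3,0.3], twist=[0,0,0,0,0,0,0])

```text
time_s: 12.3
tool_pos: [0.6371, 0.2028, 0.2929]
orientation: [[0.98, 0.185, -0.071], [0.184, -0.983, -0.01], [-0.071, -0.004, -0.997]]
contact_force: [0.3, 0.0, -2.5]
finger_gap: 0.549
```

```bash
python3 p.py .637 .2065 .075 11.1 L=.188 nd=4
```

```text
t 12.3 point [0.6238 0.2009 0.1054] yaw 10.65 z [-0.071 -0.01  -0.997] j [17. 32. 84.  1. 68.  6.] F [ 0.3  0.  -2.5] gap 0.549 n 1
[[0.0162, -0.0029, 0.0293]] 
 [-0.4]
```

Emit:
move_arm([
  [0.008,-0.0015,0.014],
  [0.008,-0.0014,0.014],
  [0,0,0],
  [0,0,0],
  [0,0,0],
], jaw=[0.3,0.3,0.3,0.3,0.3], twist=[-0.4,0,0,0,0])

```text
time_s: 12.8
tool_pos: [0.65, 0.2086, 0.2645]
orientation: [[0.979, 0.192, -0.068], [0.192, -0.981, -0.009], [-0.068, -0.004, -0.998]]
contact_force: [1.3, 1.1, -1.8]
finger_gap: 0.546
```

```bash
python3 p.py .637 .2065 .06 11.1 L=.188 nd=4; python3 - <<'E'
from h import *
for n in('top','side'):
    rgb,d,W=grab(n); np.savez(n+'1.npz',rgb=rgb,d=d,W=W)
    if n=='top': a=cv2.resize(rgb[140:205,215:302],(400,300),interpolation=2)
    else: b=cv2.resize(rgb[135:210,305:405],(400,300),interpolation=2)
save('s1.png',np.hstack([a,b]))
E
```

```text
t 12.8 point [0.6373 0.2069 0.0769] yaw 11.1 z [-0.068 -0.009 -0.998] j [17. 35. 83.  1. 66.  5.] F [ 1.3  1.1 -1.8] gap 0.546 n 1
[[0.0008, 0.0004, 0.0169]] 
 [0.0]
```

View pics/s1.png

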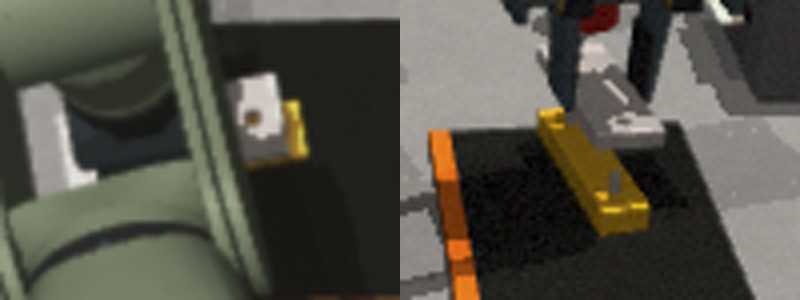

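```bash
cat > b.py <<'E'
from m import *
def proj(n,P):
    c=camera_info(n); q=c['world_to_cam']@np.r_[P,1]; return np.array([c['fx']*q[0]/q[2]+c['cx'],c['fy']*q[1]/q[2]+c['cy']])
def blob(rgb,u0,u1,v0,v1,kind):
    s=8; r=cv2.resize(rgb[v0:v1,u0:u1],None,fx=s,fy=s,interpolation=cv2.INTER_CUBIC)
    g=cv2.cvtColor(r,cv2.COLOR_RGB2HSV)[...,1] if kind=='sat' else cv2.cvtColor(r,cv2.COLOR_RGB2GRAY)
    t,m=cv2.threshold(g,0,1,cv2.THRESH_BINARY_INV+cv2.THRESH_OTSU)
    k,l,st,ce=cv2.connectedComponentsWithStats(m); out=[]
    for i in range(1,k):
        x,y,w,h,a=st[i]
        if x>0 and y>0 and x+w<m.shape[1] and y+h<m.shape[0] and a>150: out.append(((ce[i]+.5)/s-.5+[u0,v0],(np.array([x,y,w,h])/s).round(2).tolist(),int(a)))
    return out
E
python3 - <<'E'
from b import *
ev=np.array([np.cos(np.radians(101.1)),np.sin(np.radians(101.1))]); J=np.array([.637,.2065])
T=np.load('top0.npz')['rgb'];S=np.load('side0.npz')['rgb']
for s in(1,-1):
    q=J+s*.05*ev
    for n in('top','side'): print('pred pin',s,n,[proj(n,np.r_[q,z]).round(2).tolist() for z in(.026,.035,.044)])
print('top pins',blob(T,235,243,169,180,'sat'),blob(T,268,277,164,174,'sat'))
print('side',blob(S,340,352,158,170,'sat'),blob(S,350,366,172,190,'sat'))
st=sensors.get_state();O=st['orientation'];p=st['tool_pos']
h=p+O@[0,.05,.182]; print('hole top pred world',h,[proj(n,h).round(2).tolist() for n in('top','side')])
h=h+O@[0,0,.012]; print('hole bottom',[proj(n,h).round(2).tolist() for n in('top','side')])
print(blob(np.load('top1.npz')['rgb'],266,275,160,171,'g'),blob(np.load('side1.npz')['rgb'],355,369,162,169,'g'))
E
```

```text
pred pin 1 top [[238.3, 175.06], [237.77, 174.67], [237.24, 174.27]]
pred pin 1 side [[347.6, 164.72], [347.75, 162.13], [347.9, 159.52]]
pred pin -1 top [[271.74, 168.68], [271.43, 168.25], [271.12, 167.81]]
pred pin -1 side [[358.7, 181.72], [358.92, 179.02], [359.13, 176.31]]
top pins [(array([237.93594527, 174.80068408]), [1.88, 4.88, 3.0, 2.88], 402)] [(array([271.5140873 , 168.34821429]), [2.75, 3.62, 2.5, 2.5], 315)]
side [] [(array([358.28179134, 180.12608268]), [7.62, 5.75, 2.12, 5.5], 635)]
hole top pred world [0.64751187 0.1579566  0.0830393 ] [[269.54, 165.55], [360.4, 164.11]]
hole bottom [[270.02, 166.44], [359.81, 167.9]]
[] []
```

```bash
python3 - <<'E'
from b import *
a=np.load('top1.npz')['rgb'][155:179,258:290];b=np.load('side1.npz')['rgb'][157:193,344:376]
a=cv2.resize(a,(400,300),interpolation=0);b=cv2.resize(b,(400,450),interpolation=0)
save('s2.png',np.hstack([np.vstack([a,a[:150]*0]),b]))
E
```

View pics/s2.png

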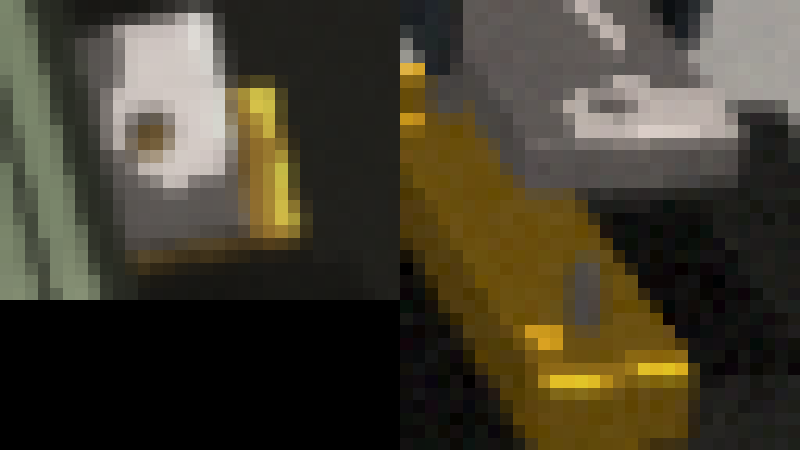

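Emit:
move_arm([
  [-0.0005,0.0002,0.01],
  [0,0,0],
  [0,0,0.008],
  [0,0,0],
  [0,0,0],
  [0,0,0],
], jaw=[0.3,0.3,0.3,0.3,0.3,0.3], twist=[0,0,0,0,0,0])

```text
time_s: 13.5
tool_pos: [0.6481, 0.208, 0.2457]
orientation: [[0.979, 0.192, -0.067], [0.192, -0.981, -0.008], [-0.067, -0.005, -0.998]]
contact_force: [0.2, -0.2, -2.5]
finger_gap: 0.55
```

```bash
python3 p.py .637 .2065 .056 11.1 L=.188 nd=4; python3 - <<'E'
from b import *
for n in('top','side'):
    rgb,d,W=grab(n); np.savez(n+'2.npz',rgb=rgb,d=d,W=W)
st=sensors.get_state();O=st['orientation'];p=st['tool_pos']
h=p+O@[0,.05,.182]; print('hole top pred',h,[proj(n,h).round(2).tolist() for n in('top','side')])
a=np.load('top2.npz')['rgb'][155:179,258:290];b=np.load('side2.npz')['rgb'][157:193,344:376]
a=cv2.resize(a,(400,300),interpolation=0);b=cv2.resize(b,(400,450),interpolation=0)
save('s3.png',np.hstack([np.vstack([a,a[:150]*0]),b]))
E
```

```text
t 13.5 point [0.6355 0.2064 0.0581] yaw 11.1 z [-0.067 -0.008 -0.998] j [17. 35. 85.  1. 63.  5.] F [ 0.2 -0.2 -2.5] gap 0.55 n 1
[[0.0016, 0.0002, 0.002]] 
 [-0.0]
hole top pred [0.64578821 0.15741603 0.0641564 ] [[270.42, 167.11], [359.34, 170.14]]
```

View pics/s3.png

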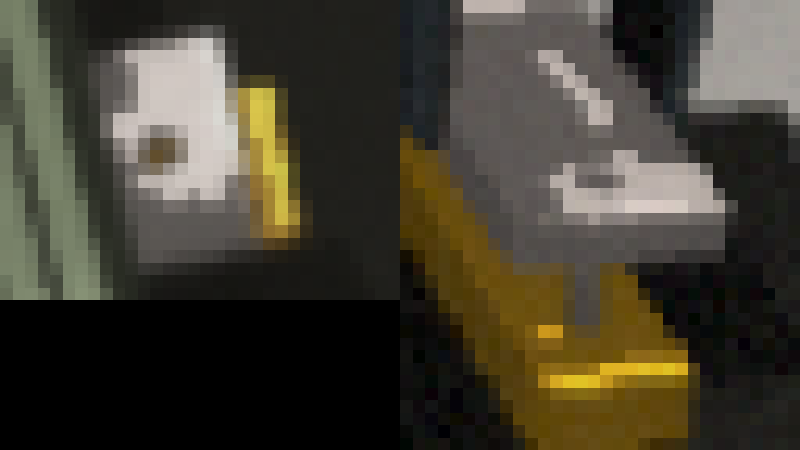

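Emit:
move_arm([
  [-0.001,0.0007,0.001],
  [0,0,0],
  [0,0,0.003],
  [0,0,0],
], jaw=[0.3,0.3,0.3,0.3], twist=[0,0,0,0])

```text
time_s: 14.0
tool_pos: [0.6471, 0.2071, 0.2423]
orientation: [[0.979, 0.192, -0.065], [0.192, -0.981, -0.008], [-0.065, -0.005, -0.998]]
contact_force: [-0.2, 0.5, -2.5]
finger_gap: 0.543
```

```bash
python3 p.py .6346 .2055 .050 11.1 L=.188 nd=4
```

```text
t 14.0 point [0.6349 0.2056 0.0547] yaw 11.1 z [-0.065 -0.008 -0.998] j [17. 35. 85.  1. 63.  5.] F [-0.2  0.5 -2.5] gap 0.543 n 1
[[0.0, 0.0, 0.0047]] 
 [-0.0]
```

Emit:
move_arm([
  [0,0,0.004],
  [0,0,0],
  [0.0003,0,0.004],
  [0,0,0],
  [0.0003,0,0.003],
  [0,0,0],
], jaw=[0.3,0.3,0.3,0.3,0.3,0.3], twist=[0,0,0,0,0,0])

```text
time_s: 14.6
tool_pos: [0.647, 0.2071, 0.23]
orientation: [[0.979, 0.192, -0.065], [0.192, -0.981, -0.008], [-0.066, -0.005, -0.998]]
contact_force: [-0.2, 0.1, -1.7]
finger_gap: 0.542
```

```bash
python3 p.py .6346 .2055 .032 11.1 L=.188 nd=4
```

```text
t 14.6 point [0.6347 0.2056 0.0424] yaw 11.1 z [-0.065 -0.008 -0.998] j [17. 36. 86.  1. 62.  5.] F [-0.2  0.1 -1.7] gap 0.542 n 1
[[0.0005, 0.0001, 0.0104]] 
 [-0.0]
```

Emit:
move_arm([
  [0.0003,0,0.005],
  [0,0,0],
  [0.0002,0,0.003],
  [0,0,0],
  [0,0,0.0015],
  [0,0,0],
], jaw=[0.3,0.3,0.3,0.3,0.3,0.3], twist=[0,0,0,0,0,0])

```text
time_s: 15.2
tool_pos: [0.6472, 0.2073, 0.2214]
orientation: [[0.979, 0.192, -0.063], [0.192, -0.981, -0.007], [-0.063, -0.005, -0.998]]
contact_force: [0.4, 0.6, -2.7]
finger_gap: 0.547
```

```bash
python3 p.py .6346 .2055 .032 11.1 L=.188 nd=4
```

```text
t 15.2 point [0.6354 0.2059 0.0338] yaw 11.1 z [-0.063 -0.007 -0.998] j [17. 37. 87.  1. 60.  5.] F [ 0.4  0.6 -2.7] gap 0.547 n 1
[[-0.0007, 0.0002, 0.0018]] 
 [-0.0]
```

Emit:
move_arm([
  [-0.0003,0,0.002],
  [0,0,0],
  [0,0,0.002],
  [0,0,0],
], jaw=[0.3,0.3,0.3,0.3], twist=[0,0,0,0])

```text
time_s: 15.6
tool_pos: [0.6471, 0.2073, 0.2212]
orientation: [[0.98, 0.192, -0.059], [0.192, -0.981, -0.006], [-0.059, -0.005, -0.998]]
contact_force: [0.6, -1.3, -2.6]
finger_gap: 0.543
```

```bash
python3 p.py .6346 .2055 .032 11.1 L=.188 nd=4
```

```text
t 15.6 point [0.6359 0.2061 0.0335] yaw 11.11 z [-0.059 -0.006 -0.998] j [17. 37. 87.  1. 60.  5.] F [ 0.6 -1.3 -2.6] gap 0.543 n 1
[[-0.0013, 0.0003, 0.0016]] 
 [0.0]
```

Emit:
move_arm([
  [-0.0005,0,0.003],
  [0,0,0.004],
], jaw=[0.3,0.3], twist=[0,0])

```text
time_s: 15.8
tool_pos: [0.6465, 0.2072, 0.2207]
orientation: [[0.98, 0.193, -0.056], [0.193, -0.981, -0.006], [-0.056, -0.005, -0.998]]
contact_force: [-8.4, -2.0, 24.4]
finger_gap: 0.545
```

Emit:
move_arm([
  [-0.001,0,0.005],
  [-0.001,0,0.005],
  [-0.001,0,0.005],
  [-0.001,0,0.005],
  [-0.001,0,0.005],
  [-0.001,0,0.005],
], jaw=[0.3,0.3,0.3,0.3,0.3,0.3], twist=[0,0,0,0,0,0])

```text
time_s: 16.4
tool_pos: [0.6414, 0.206, 0.2204]
orientation: [[0.981, 0.193, -0.03], [0.194, -0.981, 0.0], [-0.029, -0.006, -1.0]]
contact_force: [-7.1, -2.0, 23.4]
finger_gap: 0.55
```

Emit:
move_arm([
  [-0.001,0,0.005],
  [-0.001,0,0.005],
  [-0.001,0,0.005],
  [-0.001,0,0.004],
  [0,0,0],
  [0,0,0],
], jaw=[0.3,0.3,0.3,0.3,0.3,0.3], twist=[0,0,0,0,0,0])

```text
time_s: 17.0
tool_pos: [0.6379, 0.2051, 0.2211]
orientation: [[0.981, 0.193, -0.012], [0.194, -0.981, 0.005], [-0.01, -0.007, -1.0]]
contact_force: [-0.4, -0.2, -2.9]
finger_gap: 0.547
```

```bash
python3 p.py .6346 .2055 .032 11.1 L=.188 nd=4
```

```text
t 17.0 point [0.6357 0.2061 0.0331] yaw 11.16 z [-0.012  0.005 -1.   ] j [17. 35. 89.  1. 56.  5.] F [-0.4 -0.2 -2.9] gap 0.547 n 1
[[-0.0012, 0.0004, 0.0011]] 
 [0.1]
```

Emit:
move_arm([
  [0,0,0.002],
  [0,0,0],
  [0,0,0],
  [0,0,0],
  [0,0,0],
  [0,0,0],
  [0,0,0],
  [0,0,0],
], jaw=[0.3,0.3,0.8,0.8,0.8,0.8,0.8,0.8], twist=[0,0,0,0,0,0,0,0])

```text
time_s: 17.8
tool_pos: [0.6381, 0.2053, 0.2174]
orientation: [[0.981, 0.194, -0.015], [0.194, -0.981, 0.004], [-0.013, -0.007, -1.0]]
contact_force: [0.1, 0.9, -0.1]
finger_gap: 0.802
```

Emit:
move_arm([
  [0,0,-0.03],
  [0,0,-0.04],
  [0,0,-0.04],
  [0,0,0],
  [0,0,0],
], jaw=[0.9,0.9,0.9,0.9,0.9], twist=[0,0,0,0,0])

```text
time_s: 18.3
tool_pos: [0.6396, 0.2048, 0.3291]
orientation: [[0.981, 0.193, -0.019], [0.194, -0.981, 0.003], [-0.018, -0.007, -1.0]]
contact_force: [-0.9, 0.0, -0.5]
finger_gap: 0.899
```

```bash
python3 p.py .527 -.396 .12 -30; python3 - <<'E'
from b import *
for n in('top','side'):
    rgb,d,W=grab(n); np.savez(n+'3.npz',rgb=rgb,d=d,W=W)
    r=rgb[195:225,443:475] if n=='top' else rgb[345:390,316:364]
    if n=='top': a=cv2.resize(r,(400,375),interpolation=2)
    else: b=cv2.resize(r,(400,375),interpolation=2); c=cv2.resize(rgb[140:200,320:400],(400,300),interpolation=2)
c=np.hstack([c,cv2.resize(np.load('top3.npz')['rgb'][145:205,215:295],(400,300),interpolation=2)])
save('s4.png',np.vstack([np.hstack([a,b])[:300],c]))
E
```

```text
t 18.3 point [0.6363 0.2053 0.1572] yaw 11.16 z [-0.019  0.003 -1.   ] j [17. 30. 82.  1. 69.  5.] F [-0.9  0.  -0.5] gap 0.899 n 16
[[-0.014, 0.036, 0.002], [-0.012, 0.036, 0.002], [-0.011, 0.037, 0.002], [-0.009, 0.037, 0.002], [-0.007, 0.037, 0.002], [-0.006, 0.038, 0.002], [-0.004, 0.038, 0.003], [-0.002, 0.038, 0.002], [-0.0, 0.038, 0.003], [0.001, 0.038, 0.002], [0.003, 0.038, 0.003], [0.005, 0.038, 0.002]] 
 [2.6, 2.6, 2.6, 2.6, 2.6, 2.6, 2.6, 2.6, 2.5, 2.6, 2.5, 2.6]
[[0.006, 0.038, 0.003], [0.008, 0.037, 0.002], [0.01, 0.037, 0.003], [0.011, 0.037, 0.002]] 
 [2.5, 2.6, 2.5, 2.6]
```

View pics/s4.png

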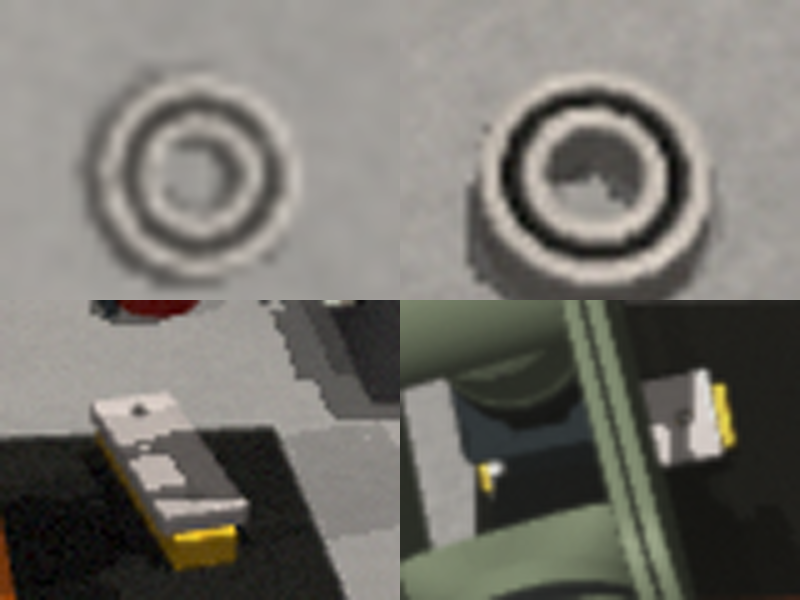

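```bash
python3 - <<'E'
from b import *
print(plane('top',[458.3,208.5],.016),plane('side',[338.7,365.5],.016))
W=np.load('side3.npz')['W'];X,Y,Z=W[...,0],W[...,1],W[...,2]
for y in(.16,.18,.2,.22,.24,.26):
    m=(abs(Y-y)<.006)&(abs(X-(.636-(y-.206)*.196))<.018); print(y,m.sum(),np.nanmedian(Z[m]).round(4))
E
```

```text
[[ 0.53161987 -0.39365195]] [[ 0.5294347  -0.39620354]]
0.16 73 0.3112
0.18 414 0.2747
0.2 25 0.0362
0.22 30 0.036
0.24 27 0.0361
0.26 22 0.0367
```

```bash
python3 p.py .5305 -.395 .13 11.1 step=.045
```

```text
t 18.4 point [0.6364 0.2053 0.1567] yaw 11.16 z [-0.019  0.003 -1.   ] j [17. 30. 82.  1. 69.  5.] F [ 0.6 -0.6  0.1] gap 0.899 n 14
[[-0.016, 0.041, 0.002], [-0.016, 0.041, 0.002], [-0.016, 0.041, 0.002], [-0.016, 0.041, 0.002], [-0.016, 0.04, 0.002], [-0.016, 0.041, 0.002], [-0.015, 0.04, 0.002], [-0.016, 0.041, 0.002], [-0.015, 0.04, 0.002], [-0.016, 0.041, 0.002], [-0.015, 0.04, 0.002], [-0.016, 0.041, 0.002]] 
 [0.0, 0.0, 0.0, 0.0, 0.0, 0.0, 0.0, 0.0, 0.0, 0.0, 0.0, 0.0]
[[-0.015, 0.04, 0.001], [-0.016, 0.041, 0.002]] 
 [0.0, 0.1]
```

Emit:
move_arm([
  [-0.016,0.041,0.001],
  [-0.016,0.041,0.001],
  [-0.016,0.041,0.001],
  [-0.016,0.041,0.001],
  [-0.016,0.041,0.001],
  [-0.016,0.041,0.001],
  [-0.016,0.041,0.001],
  [-0.016,0.041,0.001],
  [-0.016,0.04,0.001],
  [-0.016,0.04,0.001],
  [-0.01,0.03,0.001],
  [0,0.015,0],
], jaw=[0.9,0.9,0.9,0.9,0.9,0.9,0.9,0.9,0.9,0.9,0.9,0.9], twist=[0,0,0,0,0,0,0,0,0,0,0,0])

```text
time_s: 19.6
tool_pos: [0.5545, -0.2867, 0.297]
orientation: [[0.979, 0.2, -0.051], [0.2, -0.98, 0.01], [-0.048, -0.02, -0.999]]
contact_force: [-0.5, 1.1, -0.4]
finger_gap: 0.902
```

```bash
python3 p.py .5305 -.395 .08 11.1 nd=4
```

```text
t 19.6 point [ 0.5457 -0.2851  0.1253] yaw 11.57 z [-0.051  0.01  -0.999] j [-28.  28.  91.  -1.  64. -39.] F [-0.5  1.1 -0.4] gap 0.902 n 3
[[-0.0116, 0.0352, 0.015], [-0.0115, 0.0352, 0.015], [-0.0113, 0.0353, 0.0149]] 
 [0.2, 0.1, 0.2]
```

Emit:
move_arm([
  [-0.011,0.036,0.012],
  [-0.008,0.036,0.012],
  [-0.005,0.03,0.012],
  [0,0,0],
  [0,0,0],
  [0,0,0],
], jaw=[0.9,0.9,0.9,0.9,0.9,0.9], twist=[0.5,0,0,0,0,0])

```text
time_s: 20.2
tool_pos: [0.5501, -0.3928, 0.252]
orientation: [[0.98, 0.19, -0.057], [0.192, -0.981, 0.019], [-0.053, -0.029, -0.998]]
contact_force: [-0.3, -0.3, -0.3]
finger_gap: 0.905
```

```bash
python3 p.py .5305 -.395 .022 11.1 nd=4
```

```text
t 20.2 point [ 0.5402 -0.3896  0.0803] yaw 11.06 z [-0.057  0.019 -0.998] j [-36.  35.  85.  -1.  63. -47.] F [-0.3 -0.3 -0.3] gap 0.905 n 2
[[-0.0037, 0.0026, 0.0293], [-0.0038, 0.0025, 0.0294]] 
 [-0.0, -0.0]
```

Emit:
move_arm([
  [-0.006,0.004,0.02],
  [-0.003,0.002,0.02],
  [0,0,0.01],
  [0,0,0],
  [0,0,0.005],
  [0,0,0.005],
  [0,0,0.005],
], jaw=[0.9,0.9,0.9,0.9,0.9,0.9,0.9], twist=[0,0,0,0,0,0,0])

```text
time_s: 20.9
tool_pos: [0.5426, -0.393, 0.1928]
orientation: [[0.979, 0.199, -0.05], [0.2, -0.98, 0.015], [-0.046, -0.025, -0.999]]
contact_force: [-9.4, 4.3, 32.0]
finger_gap: 0.898
```

```bash
python3 p.py .5305 -.395 .022 11.1 nd=4
```

```text
t 20.9 point [ 0.5339 -0.3904  0.0211] yaw 11.52 z [-0.05   0.015 -0.999] j [-37.  37.  90.  -1.  56. -47.] F [-9.4  4.3 32. ] gap 0.898 n 1
[[-0.0043, 0.0038, -0.0008]] 
 [0.4]
```

Emit:
move_arm([
  [-0.0012,0,0.0045],
  [-0.0012,0,0.0045],
  [-0.0012,0,0.0045],
  [-0.0012,0,0.0045],
  [-0.0012,0,0.0045],
  [-0.0012,0,0.0045],
  [-0.0012,0,0.0045],
  [-0.0012,0,0.0045],
], jaw=[0.9,0.9,0.9,0.9,0.9,0.9,0.9,0.9], twist=[0,0,0,0,0,0,0,0])

```text
time_s: 21.7
tool_pos: [0.5367, -0.3916, 0.1918]
orientation: [[0.98, 0.2, -0.02], [0.2, -0.98, 0.007], [-0.018, -0.011, -1.0]]
contact_force: [-4.8, 5.5, 18.8]
finger_gap: 0.902
```

```bash
python3 p.py .5305 -.395 .022 11.1 nd=4
```

```text
t 21.7 point [ 0.5333 -0.3903  0.0198] yaw 11.55 z [-0.02   0.007 -1.   ] j [-37.  37.  91.  -0.  53. -48.] F [-4.8  5.5 18.8] gap 0.902 n 1
[[-0.0037, 0.004, -0.0022]] 
 [0.4]
```

Tilt is reduced to 0.02 and keeps shrinking; a few more press rows, then lift slightly, centre and grip.

Emit:
move_arm([
  [-0.001,0,0.0045],
  [-0.001,0,0.0045],
  [-0.001,0,0.0045],
  [-0.001,0,0.0045],
  [-0.001,0,0.0045],
  [0,0,-0.003],
  [0,0,0],
  [0,0,0],
  [0,0,0],
], jaw=[0.9,0.9,0.9,0.9,0.9,0.9,0.9,0.9,0.9], twist=[0,0,0,0,0,0,0,0,0])

```text
time_s: 22.6
tool_pos: [0.534, -0.3907, 0.1967]
orientation: [[0.98, 0.201, 0.001], [0.201, -0.98, -0.0], [0.001, 0.001, -1.0]]
contact_force: [-0.6, -0.2, -0.6]
finger_gap: 0.904
```

```bash
python3 p.py .5305 -.395 .0225 11.1 nd=4
```

```text
t 22.6 point [ 0.5342 -0.3908  0.0247] yaw 11.6 z [ 0.001 -0.    -1.   ] j [-37.  36.  92.   0.  52. -49.] F [-0.6 -0.2 -0.6] gap 0.904 n 1
[[-0.0044, 0.0034, 0.0022]] 
 [0.5]
```

Emit:
move_arm([
  [-0.0044,0.0034,0.001],
  [0,0,0],
  [0,0,0],
  [0,0,0],
  [0,0,0],
  [0,0,0],
  [0,0,0],
  [0,0,0],
  [0,0,0],
  [0,0,0],
  [0,0,0],
], jaw=[0.9,0.9,0.2,0.2,0.2,0.2,0.2,0.2,0.2,0.2,0.2], twist=[0.5,0,0,0,0,0,0,0,0,0,0])

```text
time_s: 23.7
tool_pos: [0.5299, -0.3954, 0.1933]
orientation: [[0.981, 0.192, -0.002], [0.192, -0.981, 0.001], [-0.002, -0.002, -1.0]]
contact_force: [-0.4, -0.1, 0.0]
finger_gap: 0.518
```

Emit:
move_arm([
  [0,0,-0.02],
  [0,0,-0.04],
  [0,0,-0.04],
  [0,0,-0.02],
  [0,0,0],
], jaw=[0.2,0.2,0.2,0.2,0.2], twist=[0,0,0,0,0])

```text
time_s: 24.2
tool_pos: [0.5298, -0.3951, 0.3143]
orientation: [[0.981, 0.192, -0.008], [0.192, -0.981, 0.006], [-0.006, -0.008, -1.0]]
contact_force: [0.4, -0.1, -1.2]
finger_gap: 0.517
```

```bash
python3 p.py .6357 .2061 .15 11.1 step=.048 
```

```text
t 24.2 point [ 0.5284 -0.394   0.1423] yaw 11.05 z [-0.008  0.006 -1.   ] j [-38.  30.  85.   0.  66. -49.] F [ 0.4 -0.1 -1.2] gap 0.517 n 13
[[0.017, -0.044, -0.0], [0.017, -0.044, -0.0], [0.017, -0.044, -0.0], [0.017, -0.044, -0.0], [0.017, -0.044, -0.001], [0.017, -0.044, -0.0], [0.017, -0.043, -0.001], [0.017, -0.044, -0.0], [0.017, -0.043, -0.001], [0.017, -0.044, -0.0], [0.017, -0.043, -0.001], [0.017, -0.044, -0.0]] 
 [-0.0, -0.0, -0.0, -0.0, -0.0, -0.0, -0.0, -0.0, -0.0, -0.0, -0.0, -0.0]
[[0.016, -0.043, -0.001]] 
 [-0.0]
```

Emit:
move_arm([
  [0.017,-0.044,-0.002],
  [0.017,-0.044,-0.002],
  [0.017,-0.044,-0.002],
  [0.017,-0.044,-0.002],
  [0.017,-0.044,-0.002],
  [0.017,-0.044,-0.002],
  [0.017,-0.044,-0.002],
  [0.017,-0.044,-0.002],
  [0.017,-0.044,-0.002],
  [0.017,-0.044,-0.002],
  [0.013,-0.035,-0.002],
  [0.006,-0.015,-0.001],
], jaw=[0.2,0.2,0.2,0.2,0.2,0.2,0.2,0.2,0.2,0.2,0.2,0.2], twist=[0,0,0,0,0,0,0,0,0,0,0,0])

```text
time_s: 25.4
tool_pos: [0.6217, 0.1387, 0.3197]
orientation: [[0.982, 0.184, -0.033], [0.184, -0.983, 0.008], [-0.031, -0.014, -0.999]]
contact_force: [-0.5, 0.5, -1.5]
finger_gap: 0.518
```

```bash
python3 p.py .6357 .2061 .085 11.1 L=.185 nd=4 
```

```text
t 25.4 point [0.6156 0.1402 0.1349] yaw 10.62 z [-0.033  0.008 -0.999] j [11. 28. 88.  1. 67.  0.] F [-0.5  0.5 -1.5] gap 0.518 n 3
[[0.0111, -0.0201, 0.0166], [0.0112, -0.0201, 0.0165], [0.0113, -0.0201, 0.0166]] 
 [-0.2, -0.1, -0.2]
```

Emit:
move_arm([
  [0.011,-0.02,0.014],
  [0.011,-0.02,0.014],
  [0.011,-0.02,0.014],
  [0,0,0],
  [0,0,0],
  [0,0,0],
], jaw=[0.2,0.2,0.2,0.2,0.2,0.2], twist=[-0.4,0,0,0,0,0])

```text
time_s: 26.0
tool_pos: [0.6404, 0.2058, 0.2683]
orientation: [[0.98, 0.193, -0.044], [0.194, -0.981, 0.002], [-0.043, -0.01, -0.999]]
contact_force: [-0.1, -0.3, -1.6]
finger_gap: 0.515
```

```bash
python3 p.py .6357 .2061 .060 11.1 L=.185 nd=4 
```

```text
t 26.0 point [0.6322 0.2062 0.0835] yaw 11.17 z [-0.044  0.002 -0.999] j [17. 33. 85.  1. 64.  5.] F [-0.1 -0.3 -1.6] gap 0.515 n 1
[[0.0045, 0.001, 0.0233]] 
 [0.1]
```

Emit:
move_arm([
  [0.0025,0.0005,0.012],
  [0.002,0.0005,0.012],
  [0,0,0],
  [0.0003,0,0.006],
  [0,0,0],
  [0,0,0],
], jaw=[0.2,0.2,0.2,0.2,0.2,0.2], twist=[0,0,0,0,0,0])

```text
time_s: 26.6
tool_pos: [0.6443, 0.2023, 0.2364]
orientation: [[0.981, 0.19, -0.044], [0.19, -0.982, 0.001], [-0.043, -0.01, -0.999]]
contact_force: [0.1, -0.7, -1.3]
finger_gap: 0.509
```

```bash
python3 p.py .6357 .2061 .047 11.1 L=.185 nd=4 
```

```text
t 26.6 point [0.6362 0.2025 0.0516] yaw 10.95 z [-0.044  0.001 -0.999] j [16. 35. 87.  1. 60.  5.] F [ 0.1 -0.7 -1.3] gap 0.509 n 1
[[0.0003, -0.0036, 0.0046]] 
 [-0.1]
```

Emit:
move_arm([
  [0,-0.0036,0],
  [0,0,0],
  [0,0,0.003],
  [0,0,0],
  [0,0,0.002],
  [0,0,0],
], jaw=[0.2,0.2,0.2,0.2,0.2,0.2], twist=[0,0,0,0,0,0])

```text
time_s: 27.2
tool_pos: [0.6435, 0.2067, 0.2323]
orientation: [[0.981, 0.19, -0.041], [0.19, -0.982, 0.002], [-0.04, -0.01, -0.999]]
contact_force: [-0.4, 0.1, -1.9]
finger_gap: 0.517
```

```bash
python3 p.py .6357 .2061 .0465 11.1 L=.185 nd=4 
```

```text
t 27.2 point [0.6358 0.207  0.0474] yaw 10.99 z [-0.041  0.002 -0.999] j [17. 35. 87.  1. 60.  5.] F [-0.4  0.1 -1.9] gap 0.517 n 1
[[-0.0003, 0.0009, 0.0009]] 
 [-0.1]
```

Emit:
move_arm([
  [-0.0005,0,0.003],
  [-0.0005,0,0.003],
  [0,0,0],
  [0,0,0],
  [0,0,0],
  [0,0,0],
  [0,0,0],
  [0,0,0],
  [0,0,0],
  [0,0,0],
], jaw=[0.2,0.2,0.2,0.7,0.7,0.7,0.7,0.7,0.7,0.7], twist=[0,0,0,0,0,0,0,0,0,0])

```text
time_s: 28.2
tool_pos: [0.6433, 0.2065, 0.2321]
orientation: [[0.981, 0.19, -0.035], [0.19, -0.982, 0.004], [-0.034, -0.01, -0.999]]
contact_force: [0.6, 0.0, -0.4]
finger_gap: 0.698
```

Emit:
move_arm([
  [0,0,-0.02],
  [0,0,-0.04],
  [0,0,-0.04],
  [0,0,-0.02],
  [0,0,0],
], jaw=[0.7,0.7,0.7,0.7,0.7], twist=[0,0,0,0,0])

```text
time_s: 28.7
tool_pos: [0.6476, 0.2061, 0.3539]
orientation: [[0.981, 0.19, -0.04], [0.19, -0.982, 0.002], [-0.039, -0.01, -0.999]]
contact_force: [-1.2, -0.5, 0.9]
finger_gap: 0.704
```

```bash
python3 p.py .4185 .22 .11 16.3 step=.045; python3 - <<'E'
from h import *
rgb,d,W=grab('side'); np.savez('side4.npz',rgb=rgb,W=W); a=cv2.resize(rgb[140:200,320:400],(400,300),interpolation=2)
rgb,d,W=grab('top'); np.savez('top4.npz',rgb=rgb,W=W); b=cv2.resize(rgb[145:205,215:295],(400,300),interpolation=2)
save('s5.png',np.hstack([a,b]))
E
```

```text
t 28.7 point [0.6408 0.2065 0.1821] yaw 10.98 z [-0.04   0.002 -0.999] j [17. 30. 78.  1. 74.  5.] F [-1.2 -0.5  0.9] gap 0.704 n 6
[[-0.035, -0.009, 0.013], [-0.035, -0.01, 0.014], [-0.035, -0.01, 0.013], [-0.035, -0.011, 0.014], [-0.035, -0.011, 0.013], [-0.035, -0.012, 0.014]] 
 [-0.9, -0.9, -0.9, -0.9, -0.9, -0.8]
```

View pics/s5.png

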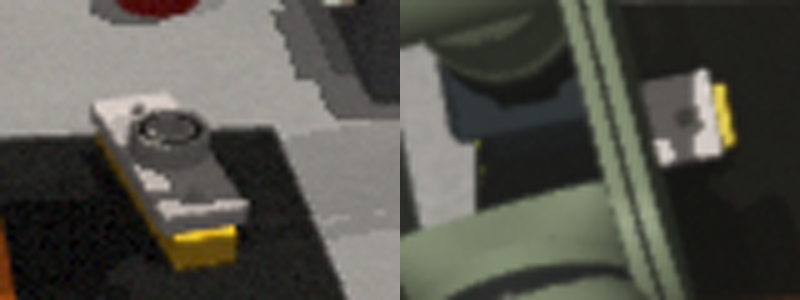

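Side crop shows the bearing flat on the seated plate, about centred. Now the carton.

Emit:
move_arm([
  [-0.035,-0.009,0.012],
  [-0.035,-0.01,0.012],
  [-0.035,-0.01,0.012],
  [-0.035,-0.011,0.012],
  [-0.03,-0.01,0.012],
  [-0.02,-0.006,0.012],
  [0,0,0],
  [0,0,0],
], jaw=[1,1,1,1,1,1,1,1], twist=[-0.9,-0.9,-0.9,-0.9,-0.9,-0.8,0,0])

```text
time_s: 29.6
tool_pos: [0.4333, 0.2147, 0.2701]
orientation: [[0.957, 0.282, -0.071], [0.282, -0.959, -0.011], [-0.071, -0.01, -0.997]]
contact_force: [0.2, -0.1, -0.0]
finger_gap: 0.997
```

```bash
python3 p.py .418 .2215 .075 16.2 nd=4
```

```text
t 29.6 point [0.4211 0.2129 0.0985] yaw 16.43 z [-0.071 -0.011 -0.997] j [ 25.  19. 111.   1.  54.   7.] F [ 0.2 -0.1 -0. ] gap 0.997 n 1
[[0.0012, -0.0089, 0.0236]] 
 [0.2]
```

Emit:
move_arm([
  [0.001,-0.0089,0.02],
  [0.002,0,0.025],
  [0.002,0,0.02],
  [0,0,0],
  [0,0,0.006],
  [0,0,0.004],
  [-0.001,0,0.0045],
  [-0.001,0,0.0045],
  [-0.001,0,0.0045],
  [-0.001,0,0.0045],
], jaw=[1,1,1,1,1,1,1,1,1,1], twist=[0.2,0,0,0,0,0,0,0,0,0])

```text
time_s: 30.6
tool_pos: [0.4346, 0.224, 0.193]
orientation: [[0.96, 0.275, -0.05], [0.275, -0.961, -0.002], [-0.048, -0.012, -0.999]]
contact_force: [-8.8, -4.2, 29.9]
finger_gap: 0.998
```

```bash
python3 p.py .418 .2215 .025 16.2 nd=4
```

```text
t 30.6 point [0.426  0.2237 0.0213] yaw 15.99 z [-0.05  -0.002 -0.999] j [ 26.  25. 116.   2.  42.   8.] F [-8.8 -4.2 29.9] gap 0.998 n 1
[[-0.0085, -0.0001, -0.0033]] 
 [-0.2]
```

Emit:
move_arm([
  [-0.0015,0,0.0045],
  [-0.0015,0,0.0045],
  [-0.0015,0,0.0045],
  [-0.0015,0,0.0045],
  [-0.0015,0,0.0045],
  [-0.0015,0,0.0045],
  [-0.0015,0,0.0045],
  [-0.0015,0,0.0045],
  [-0.0015,0,0.0045],
  [-0.0015,0,0.0045],
], jaw=[1,1,1,1,1,1,1,1,1,1], twist=[0,0,0,0,0,0,0,0,0,0])

```text
time_s: 31.6
tool_pos: [0.4253, 0.2204, 0.191]
orientation: [[0.961, 0.275, -0.001], [0.275, -0.961, 0.017], [0.004, -0.017, -1.0]]
contact_force: [-5.1, -3.1, 37.0]
finger_gap: 1.001
```

```bash
python3 p.py .418 .2215 .025 16.2 nd=4
```

```text
t 31.6 point [0.4251 0.2234 0.0191] yaw 15.97 z [-0.001  0.017 -1.   ] j [ 26.  24. 118.   2.  38.   9.] F [-5.1 -3.1 37. ] gap 1.001 n 1
[[-0.0073, -0.0002, -0.006]] 
 [-0.2]
```

Tool is vertical again. Raise a little, centre on the carton, grip and lift.

Emit:
move_arm([
  [0,0,-0.005],
  [-0.007,0,0],
  [0,0,0],
  [0,0,0],
  [0,0,0],
  [0,0,0],
  [0,0,0],
  [0,0,0],
  [0,0,0],
  [0,0,0],
  [0,0,0],
  [0,0,0],
], jaw=[1,1,1,0.2,0.2,0.2,0.2,0.2,0.2,0.2,0.2,0.2], twist=[0,-0.2,0,0,0,0,0,0,0,0,0,0])

```text
time_s: 32.8
tool_pos: [0.4191, 0.2183, 0.1983]
orientation: [[0.961, 0.278, 0.003], [0.278, -0.96, 0.019], [0.008, -0.018, -1.0]]
contact_force: [0.6, 0.5, 1.6]
finger_gap: 0.547
```

Emit:
move_arm([
  [0,0,-0.02],
  [0,0,-0.03],
  [0,0,-0.03],
  [0,0,-0.03],
  [0,0,0],
], jaw=[0.2,0.2,0.2,0.2,0.2], twist=[0,0,0,0,0])

```text
time_s: 33.3
tool_pos: [0.4185, 0.2159, 0.3097]
orientation: [[0.961, 0.278, -0.001], [0.278, -0.96, 0.017], [0.003, -0.017, -1.0]]
contact_force: [-0.3, 0.2, -0.4]
finger_gap: 0.548
```

```bash
python3 p.py .6415 .0165 .14 1.65 step=.042;  python3 - <<'E'
from h import *
rgb,d,W=grab('side'); save('s6.png',cv2.resize(rgb[90:290,180:440],(780,600),interpolation=2))
E
```

```text
t 33.3 point [0.4183 0.2188 0.1377] yaw 16.14 z [-0.001  0.017 -1.   ] j [ 26.  14. 111.   1.  55.   9.] F [-0.3  0.2 -0.4] gap 0.548 n 8
[[0.02, 0.032, -0.001], [0.021, 0.031, -0.001], [0.022, 0.031, -0.001], [0.023, 0.03, -0.001], [0.023, 0.029, -0.001], [0.024, 0.029, -0.0], [0.026, 0.028, -0.001], [0.026, 0.027, -0.0]] 
 [1.8, 1.8, 1.8, 1.8, 1.8, 1.8, 1.8, 1.9]
```

View pics/s6.png

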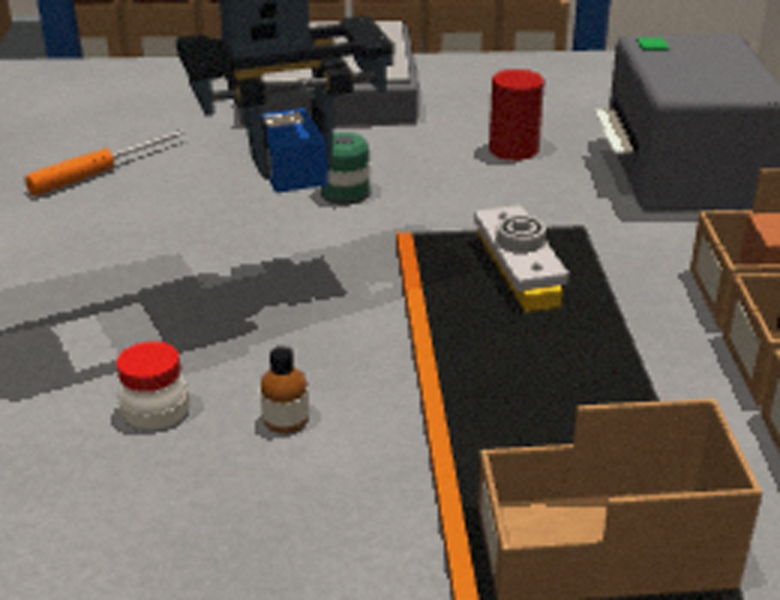

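Emit:
move_arm([
  [0.02,0.032,-0.001],
  [0.021,0.031,-0.001],
  [0.022,0.031,-0.001],
  [0.023,0.03,-0.001],
  [0.023,0.029,-0.001],
  [0.024,0.029,-0.001],
  [0.02,0.022,0],
  [0.012,0.012,0],
  [0,0,0],
  [0,0,0],
], jaw=[0.2,0.2,0.2,0.2,0.2,0.2,0.2,0.2,0.2,0.2], twist=[1.8,1.8,1.8,1.8,1.8,1.8,1.8,1.9,0,0])

```text
time_s: 34.35
tool_pos: [0.6212, 0.025, 0.2874]
orientation: [[0.999, 0.02, -0.038], [0.021, -1.0, 0.012], [-0.038, -0.013, -0.999]]
contact_force: [-0.6, -0.2, -1.9]
finger_gap: 0.547
```

```bash
python3 p.py .6415 .0165 .06 1.65 L=.176 nd=4
```

```text
t 34.35 point [0.6145 0.0271 0.1115] yaw 1.18 z [-0.038  0.012 -0.999] j [ 1. 28. 92.  1. 62. -0.] F [-0.6 -0.2 -1.9] gap 0.547 n 2
[[0.0144, 0.0059, 0.0252], [0.0143, 0.006, 0.0251]] 
 [-0.2, -0.3]
```

Emit:
move_arm([
  [0.0144,0.0055,0.023],
  [0.0143,0.005,0.023],
  [0,0,0.005],
  [0,0,0],
  [0,0,0],
  [0,0,0],
], jaw=[0.2,0.2,0.2,0.2,0.2,0.2], twist=[-0.5,0,0,0,0,0])

```text
time_s: 34.95
tool_pos: [0.6436, 0.0216, 0.2347]
orientation: [[0.998, 0.036, -0.044], [0.036, -0.999, 0.014], [-0.044, -0.015, -0.999]]
contact_force: [-0.2, 0.5, -1.3]
finger_gap: 0.548
```

```bash
python3 p.py .6415 .0165 .033 1.65 L=.176 nd=4; python3 - <<'E'
from b import *
B=np.array([.6415,.0165]);a=np.radians(1.65);e=np.array([-np.sin(a),np.cos(a)]);x=np.array([np.cos(a),np.sin(a)])
D=np.load('top4.npz')  # board corners check
for k,q in(('front left',B-.115*x+.27*e),('front right',B-.115*x-.27*e),('jig',B+.19*e),('bin',B-.19*e)): print(k,q.round(4),proj('top',np.r_[q,.006]).round(1),proj('side',np.r_[q,.006]).round(1))
E
```

```text
t 34.95 point [0.6358 0.024  0.0589] yaw 2.09 z [-0.044  0.014 -0.999] j [ 1. 33. 92.  1. 58. -2.] F [-0.2  0.5 -1.3] gap 0.548 n 1
[[0.0065, 0.0081, 0.0255]] 
 [0.4]
front left [0.5188 0.2831] [229.7 212.2] [311.6 166.8]
front right [ 0.5343 -0.2567] [411.3 207.6] [333.3 303.4]
jig [0.636  0.2064] [256.  173.1] [352.2 178.7]
bin [ 0.647  -0.1734] [383.2 169.9] [381.1 270.6]
```

Emit:
move_arm([
  [0.006,0.008,0.008],
  [0,0,0],
  [0.0005,0,0.01],
  [0,0,0],
  [0,0,0.006],
  [0,0,0],
  [0,0,0],
], jaw=[0.2,0.2,0.2,0.2,0.2,0.2,0.2], twist=[0.4,0,0,0,0,0,0])

```text
time_s: 35.65
tool_pos: [0.6495, 0.0137, 0.2105]
orientation: [[0.999, 0.028, -0.041], [0.029, -0.999, 0.014], [-0.04, -0.015, -0.999]]
contact_force: [0.2, -0.6, -1.6]
finger_gap: 0.546
```

```bash
python3 p.py .6415 .0165 .0285 1.65 L=.176 nd=4
```

```text
t 35.65 point [0.6423 0.0162 0.0347] yaw 1.65 z [-0.041  0.014 -0.999] j [ 0. 35. 92.  1. 55. -2.] F [ 0.2 -0.6 -1.6] gap 0.546 n 1
[[-0.0006, -0.0003, 0.0062]] 
 [0.0]
```

Emit:
move_arm([
  [0,0,0.004],
  [0,0,0.003],
  [-0.0008,0,0.004],
  [-0.0008,0,0.0045],
  [-0.0008,0,0.0045],
  [-0.0008,0,0.0045],
  [-0.0008,0,0.0045],
  [-0.0008,0,0.0045],
  [-0.0008,0,0.0045],
  [0,0,0],
  [0,0,0],
], jaw=[0.2,0.2,0.2,0.2,0.2,0.2,0.2,0.2,0.2,0.2,0.2], twist=[0,0,0,0,0,0,0,0,0,0,0])

```text
time_s: 36.75
tool_pos: [0.6446, 0.0137, 0.2066]
orientation: [[0.999, 0.03, -0.013], [0.031, -0.999, 0.015], [-0.012, -0.015, -1.0]]
contact_force: [0.8, 0.4, -1.3]
finger_gap: 0.548
```

```bash
python3 p.py .6415 .0165 .0285 1.65 L=.176 nd=4
```

```text
t 36.75 point [0.6424 0.0163 0.0306] yaw 1.76 z [-0.013  0.015 -1.   ] j [ 0. 34. 94.  1. 53. -2.] F [ 0.8  0.4 -1.3] gap 0.548 n 1
[[-0.0009, -0.0002, 0.0022]] 
 [0.1]
```

Emit:
move_arm([
  [0,0,0.002],
  [0,0,0.001],
  [0,0,0],
  [0,0,0],
  [0,0,0],
  [0,0,0],
  [0,0,0],
  [0,0,0],
  [0,0,0],
  [0,0,0],
], jaw=[0.2,0.2,0.2,0.8,0.8,0.8,0.8,0.8,0.8,0.8], twist=[0,0,0,0,0,0,0,0,0,0])

```text
time_s: 37.75
tool_pos: [0.6449, 0.0138, 0.202]
orientation: [[0.999, 0.031, -0.015], [0.031, -0.999, 0.015], [-0.015, -0.015, -1.0]]
contact_force: [-0.9, -0.2, -0.7]
finger_gap: 0.802
```

Emit:
move_arm([
  [0,0,-0.02],
  [0,0,-0.04],
  [0,0,-0.04],
  [0,0,-0.04],
  [0,0,-0.01],
  [0,0,0],
], jaw=[0.8,0.8,0.8,0.8,0.8,0.8], twist=[0,0,0,0,0,0])

```text
time_s: 38.35
tool_pos: [0.6471, 0.0116, 0.3555]
orientation: [[0.999, 0.031, -0.02], [0.031, -0.999, 0.015], [-0.019, -0.015, -1.0]]
contact_force: [-0.9, -0.6, -0.2]
finger_gap: 0.798
```

```bash
python3 p.py .468 .377 .15 91.65 step=.045;python3 p.py .468 .377 .15 91.65 step=.045 R=-1 | head -1; python3 - <<'E'
from h import *
rgb,d,W=grab('side'); save('s7.png',cv2.resize(rgb[120:290,280:440],(564,600),interpolation=2))
Z=W[...,2];m=(abs(W[...,0]-.642)<.06)&(abs(W[...,1]-.0165)<.06)&(Z>.04)&(Z<.06); print(m.sum(),W[m].mean(0),Z[m].std())
E
```

```text
t 38.35 point [0.6437 0.0141 0.1836] yaw 1.76 z [-0.02   0.015 -1.   ] j [-0. 27. 83.  1. 71. -2.] F [-0.9 -0.6 -0.2] gap 0.798 n 12
[[-0.014, -0.031, 0.004], [-0.01, -0.032, 0.003], [-0.005, -0.033, 0.004], [-0.001, -0.033, 0.003], [0.004, -0.033, 0.004], [0.008, -0.033, 0.003], [0.012, -0.031, 0.004], [0.016, -0.03, 0.003], [0.02, -0.027, 0.004], [0.023, -0.024, 0.003], [0.026, -0.021, 0.004], [0.029, -0.018, 0.003]] 
 [-7.5, -7.5, -7.5, -7.5, -7.5, -7.5, -7.5, -7.5, -7.5, -7.5, -7.4, -7.5]
t 38.35 point [0.6437 0.0141 0.1836] yaw 1.76 z [-0.02   0.015 -1.   ] j [-0. 27. 83.  1. 71. -2.] F [-0.9 -0.6 -0.2] gap 0.798 n 12
430 [0.64171045 0.0111507  0.04896368] 0.002640774637711821
```

View pics/s7.png

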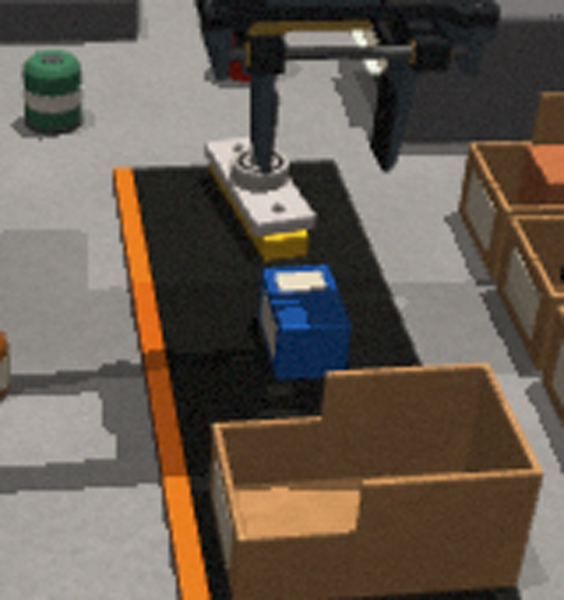

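Emit:
move_arm([
  [-0.014,-0.031,0.003],
  [-0.01,-0.032,0.002],
  [-0.005,-0.033,0.002],
  [-0.001,-0.033,0.002],
  [0.004,-0.033,0.002],
  [0.008,-0.033,0.002],
  [0.012,-0.031,0.002],
  [0.016,-0.03,0.002],
  [0.02,-0.027,0.002],
  [0.023,-0.024,0.002],
  [0.026,-0.021,0.002],
  [0.01,-0.006,0.002],
], jaw=[1,1,1,1,1,1,1,1,1,1,1,1], twist=[-7.5,-7.5,-7.5,-7.5,-7.5,-7.5,-7.5,-7.5,-7.5,-7.5,-7.4,-7.5])

```text
time_s: 39.6
tool_pos: [0.4618, 0.3588, 0.3109]
orientation: [[-0.087, 0.994, -0.063], [0.996, 0.087, -0.002], [0.003, -0.063, -0.998]]
contact_force: [0.3, -0.6, -1.0]
finger_gap: 0.999
```

```bash
python3 p.py .468 .380 .10 91.65
```

```text
t 39.6 point [0.4509 0.3583 0.1392] yaw 95.0 z [-0.063 -0.002 -0.998] j [ 36.  24.  95.   2.  64. -60.] F [ 0.3 -0.6 -1. ] gap 0.999 n 2
[[0.01, 0.011, 0.019], [0.01, 0.01, 0.019]] 
 [1.7, 1.6]
```

Emit:
move_arm([
  [0.01,0.011,0.004],
  [0.01,0.01,0.004],
  [0,0,0.01],
  [0,0,0],
  [0,0,0],
  [0,0,0],
], jaw=[1,1,1,1,1,1], twist=[1.7,1.6,0,0,0,0])

```text
time_s: 40.2
tool_pos: [0.4751, 0.3804, 0.2794]
orientation: [[-0.036, 0.996, -0.081], [0.999, 0.035, -0.016], [-0.013, -0.081, -0.997]]
contact_force: [-0.7, 0.3, 0.2]
finger_gap: 1.0
```

```bash
python3 p.py .468 .380 .025 91.65 nd=4; python3 - <<'E'
from h import *
rgb,d,W=grab('side'); save('s8.png',cv2.resize(rgb[90:170,255:335],(600,600),interpolation=2))
E
```

```text
t 40.2 point [0.4613 0.3776 0.108 ] yaw 92.07 z [-0.081 -0.016 -0.997] j [ 37.  28.  94.   2.  63. -56.] F [-0.7  0.3  0.2] gap 1.0 n 3
[[0.0011, 0.0045, 0.0274], [0.0011, 0.0045, 0.0274], [0.0011, 0.0045, 0.0274]] 
 [0.1, 0.2, 0.1]
```

View pics/s8.png

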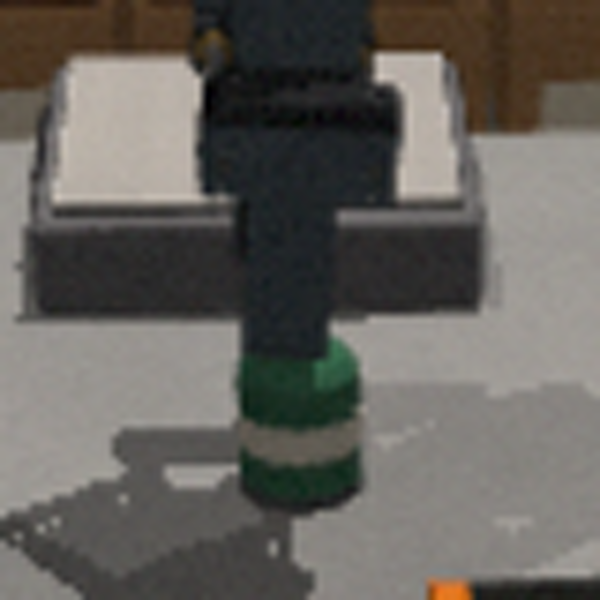

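Emit:
move_arm([
  [0.001,0.006,0.015],
  [0.001,0.004,0.02],
  [0.001,0.003,0.02],
  [0,0,0.015],
  [0,0,0],
  [0,0,0],
  [0,0,0],
], jaw=[1,1,1,1,1,1,1], twist=[0.4,0,0,0,0,0,0])

```text
time_s: 40.95
tool_pos: [0.4845, 0.3815, 0.2056]
orientation: [[-0.026, 0.997, -0.076], [1.0, 0.025, -0.013], [-0.011, -0.076, -0.997]]
contact_force: [0.6, 0.1, -0.2]
finger_gap: 1.003
```

```bash
python3 p.py .468 .380 .022 91.65 nd=4
```

```text
t 40.95 point [0.4715 0.3792 0.0341] yaw 91.47 z [-0.076 -0.013 -0.997] j [ 37.  33.  97.   2.  54. -56.] F [ 0.6  0.1 -0.2] gap 1.003 n 1
[[0.001, -0.0025, 0.0124]] 
 [-0.2]
```

Now press the open fingertips on the table to square the tool.

Emit:
move_arm([
  [0,-0.001,0.008],
  [0,0,0.005],
  [0,0,0.004],
  [0,-0.001,0.0045],
  [0,-0.001,0.0045],
  [0,-0.001,0.0045],
  [0,-0.001,0.0045],
  [0,-0.001,0.0045],
  [0,-0.001,0.0045],
  [0,-0.001,0.0045],
  [0,-0.001,0.0045],
], jaw=[1,1,1,1,1,1,1,1,1,1,1], twist=[0,0,0,0,0,0,0,0,0,0,0])

```text
time_s: 42.05
tool_pos: [0.4778, 0.3795, 0.1912]
orientation: [[-0.027, 0.999, -0.044], [1.0, 0.027, 0.002], [0.003, -0.044, -0.999]]
contact_force: [-4.4, -4.5, 25.0]
finger_gap: 0.999
```

```bash
python3 p.py .468 .380 .025 91.65 nd=4
```

```text
t 42.05 point [0.4703 0.3799 0.0194] yaw 91.56 z [-0.044  0.002 -0.999] j [ 37.  33.  99.   2.  50. -56.] F [-4.4 -4.5 25. ] gap 0.999 n 1
[[0.0002, -0.0025, -0.0055]] 
 [-0.1]
```

Emit:
move_arm([
  [0,-0.001,0.0045],
  [0,-0.001,0.0045],
  [0,-0.001,0.0045],
  [0,-0.001,0.0045],
  [0,-0.001,0.0045],
  [0,-0.001,0.0045],
  [0,-0.001,0.0045],
  [0,-0.001,0.0045],
  [0,0,-0.007],
  [0,0,0],
  [0,0,0],
], jaw=[1,1,1,1,1,1,1,1,1,1,1], twist=[0,0,0,0,0,0,0,0,0,0,0])

```text
time_s: 43.15
tool_pos: [0.4724, 0.3786, 0.2007]
orientation: [[-0.033, 0.999, -0.013], [0.999, 0.033, 0.009], [0.01, -0.012, -1.0]]
contact_force: [0.1, 0.5, -0.1]
finger_gap: 1.001
```

```bash
python3 p.py .468 .380 .028 91.65 nd=4
```

```text
t 43.15 point [0.4702 0.3803 0.0287] yaw 91.88 z [-0.013  0.009 -1.   ] j [ 37.  32. 100.   1.  48. -55.] F [ 0.1  0.5 -0.1] gap 1.001 n 1
[[-0.0002, -0.0022, 0.0008]] 
 [0.2]
```

Emit:
move_arm([
  [0,-0.0015,0],
  [0,0,0],
  [0,0,0],
  [0,0,0],
  [0,0,0],
  [0,0,0],
  [0,0,0],
  [0,0,0],
  [0,0,0],
  [0,0,0],
  [0,0,0],
], jaw=[1,1,0.2,0.2,0.2,0.2,0.2,0.2,0.2,0.2,0.2], twist=[0,0,0,0,0,0,0,0,0,0,0])

```text
time_s: 44.25
tool_pos: [0.4705, 0.379, 0.198]
orientation: [[-0.033, 0.999, -0.015], [0.999, 0.033, 0.009], [0.009, -0.015, -1.0]]
contact_force: [0.6, 1.2, -0.4]
finger_gap: 0.588
```

Emit:
move_arm([
  [0,0,-0.02],
  [0,0,-0.04],
  [0,0,-0.04],
  [0,0,-0.03],
  [0,0,0],
  [0,0,0],
], jaw=[0.2,0.2,0.2,0.2,0.2,0.2], twist=[0,0,0,0,0,0])

```text
time_s: 44.85
tool_pos: [0.4716, 0.3763, 0.3272]
orientation: [[-0.033, 0.999, -0.025], [0.999, 0.033, -0.001], [-0.0, -0.025, -1.0]]
contact_force: [-0.5, -0.1, -3.4]
finger_gap: 0.587
```

```bash
python3 p.py .5695 .0145 .15 91.65 step=.042
```

```text
t 44.85 point [0.4672 0.3761 0.1553] yaw 91.88 z [-0.025 -0.001 -1.   ] j [ 37.  24.  92.   1.  65. -55.] F [-0.5 -0.1 -3.4] gap 0.587 n 9
[[-0.041, 0.01, 0.0], [-0.04, 0.01, 0.0], [-0.041, 0.01, 0.0], [-0.04, 0.01, 0.001], [-0.041, 0.01, 0.0], [-0.04, 0.01, 0.001], [-0.041, 0.01, 0.0], [-0.04, 0.01, 0.001], [-0.041, 0.011, 0.0]] 
 [0.0, 0.0, 0.0, 0.0, 0.0, 0.1, 0.0, 0.1, 0.0]
```

Emit:
move_arm([
  [-0.041,0.009,-0.002],
  [-0.04,0.009,-0.002],
  [-0.041,0.009,-0.002],
  [-0.04,0.009,-0.002],
  [-0.041,0.009,-0.002],
  [-0.04,0.009,-0.002],
  [-0.041,0.009,-0.002],
  [-0.03,0.005,-0.001],
  [-0.015,0,0],
  [0,0,0],
  [0,0,0],
  [0,0,0],
], jaw=[0.2,0.2,0.2,0.2,0.2,0.2,0.2,0.2,0.2,0.2,0.2,0.2], twist=[0,0,0,0,0,0,0,0,0,0,0,0])

```text
time_s: 46.05
tool_pos: [0.5481, 0.0374, 0.3153]
orientation: [[-0.036, 0.997, -0.068], [0.999, 0.036, -0.011], [-0.009, -0.069, -0.998]]
contact_force: [-0.6, -0.0, -1.7]
finger_gap: 0.582
```

```bash
python3 p.py .570 .0142 .085 91.65 L=.1655 nd=4
```

```text
t 46.05 point [0.5368 0.0356 0.1502] yaw 92.08 z [-0.068 -0.011 -0.998] j [  3.  21.  99.  -0.  64. -89.] F [-0.6 -0.  -1.7] gap 0.582 n 2
[[-0.011, 0.0184, 0.0315], [-0.011, 0.0184, 0.0315]] 
 [0.2, 0.2]
```

Emit:
move_arm([
  [-0.011,0.0184,0.025],
  [-0.01,0.016,0.025],
  [0,0,0.008],
  [0,0,0],
  [0,0,0],
  [0,0,0],
], jaw=[0.2,0.2,0.2,0.2,0.2,0.2], twist=[0.4,0,0,0,0,0])

```text
time_s: 46.65
tool_pos: [0.5787, 0.023, 0.2539]
orientation: [[-0.037, 0.997, -0.069], [0.999, 0.036, -0.01], [-0.007, -0.069, -0.998]]
contact_force: [0.1, -0.7, -2.1]
finger_gap: 0.584
```

```bash
python3 p.py .570 .0142 .05 91.65 L=.1655 nd=4
```

```text
t 46.65 point [0.5673 0.0215 0.0888] yaw 92.12 z [-0.069 -0.01  -0.998] j [  1.  27. 100.  -1.  57. -91.] F [ 0.1 -0.7 -2.1] gap 0.584 n 1
[[-0.0071, 0.0052, 0.0386]] 
 [0.5]
```

Emit:
move_arm([
  [-0.007,0.003,0.015],
  [0,0.0015,0.015],
  [0,0,0],
  [0,0,0.007],
  [0,0,0],
  [0,0,0],
  [0,0,0],
], jaw=[0.2,0.2,0.2,0.2,0.2,0.2,0.2], twist=[0.5,0,0,0,0,0,0])

```text
time_s: 47.35
tool_pos: [0.5812, 0.0179, 0.2231]
orientation: [[-0.031, 0.998, -0.057], [0.999, 0.03, -0.009], [-0.007, -0.057, -0.998]]
contact_force: [-0.2, 0.3, -2.0]
finger_gap: 0.585
```

```bash
python3 p.py .570 .0142 .0385 91.65 L=.1655 nd=4
```

```text
t 47.35 point [0.5718 0.0164 0.0579] yaw 91.76 z [-0.057 -0.009 -0.998] j [  1.  29. 101.  -1.  53. -91.] F [-0.2  0.3 -2. ] gap 0.585 n 1
[[-0.002, -0.0007, 0.0195]] 
 [0.1]
```

Emit:
move_arm([
  [-0.001,-0.001,0.01],
  [0,0,0],
  [0,0,0.006],
  [0,0,0],
  [0,0,0.002],
  [0,0,0],
], jaw=[0.2,0.2,0.2,0.2,0.2,0.2], twist=[0,0,0,0,0,0])

```text
time_s: 47.95
tool_pos: [0.5794, 0.0165, 0.2046]
orientation: [[-0.031, 0.998, -0.055], [1.0, 0.03, -0.009], [-0.007, -0.056, -0.998]]
contact_force: [0.4, 0.7, -0.3]
finger_gap: 0.587
```

```bash
python3 p.py .570 .0142 .0385 91.65 L=.1655 nd=4
```

```text
t 47.95 point [0.5703 0.015  0.0393] yaw 91.75 z [-0.055 -0.009 -0.998] j [  1.  30. 102.  -1.  50. -91.] F [ 0.4  0.7 -0.3] gap 0.587 n 1
[[-0.0008, -0.0002, 0.0008]] 
 [0.1]
```

Emit:
move_arm([
  [0,-0.0008,0.004],
  [0,-0.0008,0.004],
  [0,-0.0008,0.004],
  [0,-0.0008,0.004],
  [0,-0.0008,0.004],
  [0,-0.0008,0.004],
  [0,-0.0008,0.004],
  [0,-0.0008,0.004],
  [0,-0.0008,0.004],
  [0,0,0],
  [0,0,0],
], jaw=[0.2,0.2,0.2,0.2,0.2,0.2,0.2,0.2,0.2,0.2,0.2], twist=[0,0,0,0,0,0,0,0,0,0,0])

```text
time_s: 49.05
tool_pos: [0.5738, 0.0161, 0.2054]
orientation: [[-0.03, 0.999, -0.024], [1.0, 0.03, -0.008], [-0.007, -0.024, -1.0]]
contact_force: [-0.1, -0.9, -2.0]
finger_gap: 0.585
```

```bash
python3 p.py .570 .0142 .0385 91.65 L=.1655 nd=4; python3 - <<'E'
from h import *
rgb,d,W=grab('side'); save('s9.png',cv2.resize(rgb[130:290,290:440],(562,600),interpolation=2))
E
```

```text
t 49.05 point [0.5698 0.0148 0.04  ] yaw 91.71 z [-0.024 -0.008 -1.   ] j [  1.  30. 104.  -1.  48. -91.] F [-0.1 -0.9 -2. ] gap 0.585 n 1
[[-0.0006, 0.0002, 0.0015]] 
 [0.1]
```

View pics/s9.png

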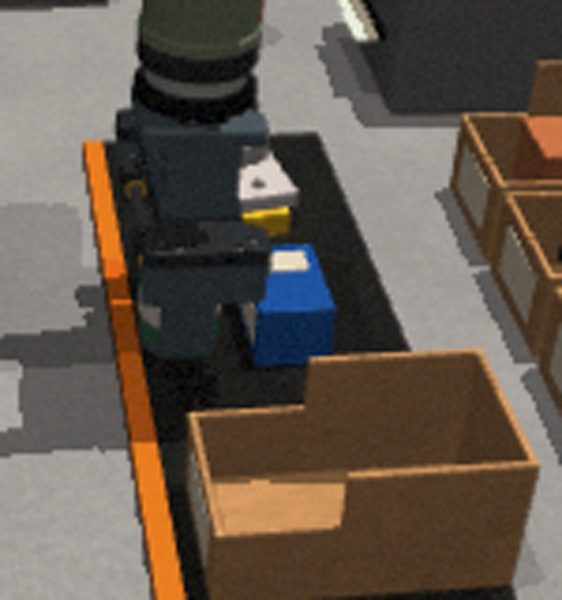

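Carton undisturbed, with a gap to the filter, and the tool is nearly square. Lower the last millimetre and release.

Emit:
move_arm([
  [0,0,0.002],
  [0,0,0.001],
  [0,0,0],
  [0,0,0],
  [0,0,0],
  [0,0,0],
  [0,0,0],
  [0,0,0],
  [0,0,0],
  [0,0,0],
], jaw=[0.2,0.2,0.2,0.85,0.85,0.85,0.85,0.85,0.85,0.85], twist=[0,0,0,0,0,0,0,0,0,0])

```text
time_s: 50.1
tool_pos: [0.5742, 0.0161, 0.2017]
orientation: [[-0.03, 0.999, -0.027], [1.0, 0.03, -0.008], [-0.007, -0.027, -1.0]]
contact_force: [-0.3, 0.9, -0.4]
finger_gap: 0.851
```

Emit:
move_arm([
  [0,0,-0.02],
  [0,0,-0.03],
  [0,0,-0.04],
  [0,0,-0.04],
  [0,0,-0.03],
  [0,0,0],
], jaw=[0.85,0.85,0.85,0.85,0.85,0.85], twist=[0,0,0,0,0,0])

```text
time_s: 50.7
tool_pos: [0.5786, 0.0174, 0.3663]
orientation: [[-0.03, 0.999, -0.031], [1.0, 0.03, -0.008], [-0.007, -0.031, -0.999]]
contact_force: [0.7, 0.3, -0.1]
finger_gap: 0.847
```

Emit:
move_arm([
  [0,-0.03,-0.01],
  [0,-0.04,-0.01],
  [0,-0.04,-0.01],
  [0,-0.04,-0.01],
  [0,-0.04,-0.01],
  [0,0,0],
  [0,0,0],
], jaw=[0.85,0.85,0.85,0.85,0.85,0.85,0.85], twist=[0,0,0,0,0,0,0])

```text
time_s: 51.4
tool_pos: [0.3824, 0.0119, 0.4183]
orientation: [[-0.03, 0.999, -0.037], [1.0, 0.03, -0.008], [-0.007, -0.038, -0.999]]
contact_force: [-1.0, -0.3, -0.8]
finger_gap: 0.847
```

```bash
python3 - <<'E'
from m import *
C={}
for n in('side','top'):
    rgb,d,W=grab(n); C[n]=rgb
    X,Y,Z=[W[...,i] for i in range(3)]; box=lambda a,b,c,d:(X>a)&(X<b)&(Y>c)&(Y<d)
    for k,m,z in(('carton',(Z>.046)&(Z<.058)&box(.605,.7,-.05,.08),.051),('filter',(Z>.064)&(Z<.08)&box(.5,.62,-.05,.08),.071),('bearing',(Z>.047)&(Z<.062)&box(.58,.69,.14,.27),.054),('bottle',(Z>.06)&(Z<.09)&box(.35,.45,-.1,.05),.07)):
        try: print(n,k,fit(n,m,z))
        except Exception as e: print(n,k,e)
save('s10.png',np.hstack([cv2.resize(C['side'][120:290,220:440],(400,310),interpolation=2),cv2.resize(C['top'][130:270,220:420],(400,310),interpolation=2)]))
E
```

```text
side carton {'rect': [0.6421, 0.0136], 'size': [0.0842, 0.0534], 'long': -87.17, 'cen': [0.6419, 0.014], 'pa': np.float64(-88.88), 'px': 376}
side filter {'rect': [0.569, 0.0026], 'size': [0.0546, 0.0511], 'long': 86.94, 'cen': [0.5687, 0.0042], 'pa': np.float64(88.34), 'px': 203}
side bearing {'rect': [0.6363, 0.2016], 'size': [0.0583, 0.0461], 'long': 82.95, 'cen': [0.6359, 0.2], 'pa': np.float64(85.37), 'px': 118}
side bottle {'rect': [0.4133, -0.0189], 'size': [0.032, 0.0186], 'long': -88.81, 'cen': [0.4133, -0.0191], 'pa': np.float64(-85.18), 'px': 49}
top carton {'rect': [0.6442, 0.0183], 'size': [0.0778, 0.0521], 'long': -89.78, 'cen': [0.6438, 0.0172], 'pa': np.float64(-87.79), 'px': 440}
top filter {'rect': [0.5699, 0.0137], 'size': [0.051, 0.0508], 'long': 0.2, 'cen': [0.5705, 0.0136], 'pa': np.float64(-61.94), 'px': 251}
top bearing {'rect': [0.6372, 0.2057], 'size': [0.0487, 0.0461], 'long': -89.79, 'cen': [0.6373, 0.2067], 'pa': np.float64(-66.24), 'px': 177}
top bottle {'rect': [0.4198, -0.0122], 'size': [0.0166, 0.0053], 'long': -89.83, 'cen': [0.4197, -0.0115], 'pa': np.float64(87.29), 'px': 11}
```

View pics/s10.png

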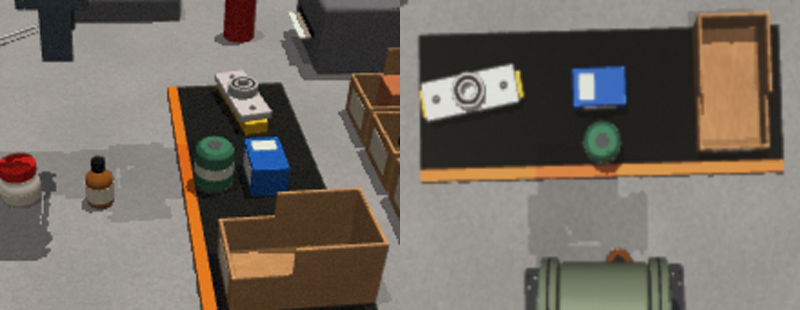

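```bash
python3 -c "
from station import env; print(env.close_job())"
```

```text
the job is handed in; nothing more can be done
None
```

I laid out the kit in the order asked, and handed the job in at about 51 s of the 115 s allowed. The hand-in reports no verdict, so the checks below are my own.

**What I did:** I seated the plate on the jig pins and set the bearing on it. The carton then went on the board midway between the jig and the bin, and the filter in front of it. The tool tilted by up to about 0.07–0.08 rad during longer moves. I squared it by pressing gently on the jig, table or board (highest reading about 37 N). It was still tilted about 0.04 rad when I let go of the bearing.

**Last checks:**
- **Plate:** its top read level at about 36–37 mm in the side camera, which reads about 1 mm low. The expected height is 38 mm. That was measured before the bearing went on; afterwards the plate was checked only by eye.
- **Bearing:** top camera puts it at (0.637, 0.207) m, within about 2 mm of the plate centre I took from the arm.
- **Carton:** top camera (0.644, 0.017) m, about 2 mm from the midpoint and turned less than 0.03 rad.
- **Filter:** upright at (0.570, 0.014) m, about 74 mm from the carton's centre, which leaves a gap of roughly 20 mm.
- **Bottle:** unmoved in the side view. In the top view the arm hid most of it.
- **Arm:** clear of everything at the end.

**Disagreements:** the side camera placed the bearing, carton and filter 3–10 mm lower in y than the top camera. I put that down to it also seeing their near walls, since the offset was already there for the carton and filter before I moved anything.

I viewed 15 pictures, one over the budget of 14.

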